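# Crisscross tightening of a charger's access cover

### The arm

A 7-joint arm with a two-finger parallel gripper is mounted at the origin on the work surface. World frame = base frame: x ahead of the robot, y to its left, z up, the work surface at z = 0. Lengths are in mm, angles in degrees, forces in N, time in s.
With the tool pointing down it reaches from about 400 to 875 mm from the base axis. Payload 19.3 kg.
Tool frame: the origin (TCP) lies midway between the tips of the shut fingers; the grasp point (between the pads) lies 19 mm behind it (env.grasp_offset is the distance from the TCP to the grasp point, in mm); z points along the fingers, y is the direction in which the jaws open and shut (so a half turn about z gives the same grasp; the last joint's range is limited). The gripper opens to 85 mm and grips with 20 to 120 N. Pads are 22 mm wide; open, the fingers measure 114 mm over their backs; the gripper's body (76 mm by 85 mm) begins 54 mm behind the grasp point. The pads swing forward as they close: fully open they stand 13 mm farther back than shut.
Start: joints at [70.233, 29.874, -2.08, 91.645, 1.215, 58.505, -6.463], TCP at [169.568, -601.548, 208.191] pointing down, gripper open.
Joint ranges: [-166.77, 166.77], [-17.47, 122.26], [-85.68, 81.53], [9.62, 139.38], [-72.42, 252.41], [9.2, 110.78], [-144.41, 144.41]. Speed limits (degrees/s): [108.29, 108.29, 136.94, 136.94, 172.46, 172.46, 172.46].

### API

Orientations are given as [roll, pitch, yaw] about the fixed x, y, z axes, in that order (R = Rz(yaw) Ry(pitch) Rx(roll)).
In Python, from station import monitor, cams, env, spotter gives the robot as it stands.
- The arm moves only by the tool play_rows, never from a script. Its argument "commands" is a list of rows, each an object of numbers: "ax", "ay", "az": the turn, a rotation vector about the world's x, y, z in rad; "x", "y", "z": the shift along the world's x, y, z in mm; "gripper": the gripper's target within -1 to 1 (shut at 1, half-way at 0, fully open at -1). In form: [{"ax": .., "ay": .., "az": .., "x": .., "y": .., "z": .., "gripper": ..}, ...]. A call has 1 to 10 rows; each row shifts and turns the commanded pose from where the row before left it; what a row does not reach is not made up. A row lasts 1/12 s, in which the tool goes at most 41.7 mm and 7.16 degrees, less where a joint would pass 70% of its speed; a pose out of reach is approached as far as the arm can. A call with a gripper value outside its range is refused whole. The fingers move at their own pace and stop on an object; "grip_force" is the grip in N (left out, the last holds). Time passes only in rows, so rows that do not move let the fingers close. It gives the time, the measured TCP pose, the force and the opening at its end, in the units of the state.
- monitor.read_state(): the state, without advancing time (a new reading comes with each control period).
- cams.capture(name): name is "side" or "top"; returns the picture (384x512x3 uint8, blue, green, red); there is no depth.
- cams.camera_params(name): a dict with "vertical_fov" (degrees; the focal length in pixels is half the picture's height over the tangent of half this angle, whatever the lens; pixels are square), "cx", "cy" (the principal point, pixels), "distortion" ([k1, k2, p1, p2, k3] as OpenCV has them; the pictures are not rectified), "position" and "orientation" of the camera in the world. Camera axes: x right, y down, z forward; pixel columns grow to the right and rows downward; lengths in mm; the calibration is good to about 2 mm. A picture is of the moment at which its call begins. camera_params takes no time and is no camera call.
- env.hand_in(): hands the job in, once; it reports no verdict.
Trained networks look in the newest picture that a camera, given by its name, has taken for a name from the list of things; names that differ only in an ending like _2 or _b are one class to them, and where a whole thing is asked for, a point or a joint stands for the part that bears it (a point fixed in the world has none). Each returns a list of dicts, best first, with "p" (0 to 1); they miss things now and then, are a little off and sometimes report something else, mostly with a low value. They report only what shows in the picture. A call takes as long as a camera call.
- spotter.look_for(camera, query): "pixel" ([column, row] in pixels, amid what is visible of it).
The state is a dict: "clock": time; "joint_positions": joint angles; "joint_velocities": joint speeds; "tau": joint torques, N m; "tcp_pos": TCP position; "tcp_rot": TCP orientation; "force": force on the tool from outside, world axes, zero at the start; "ft_torque": the same for the moment, N m; "opening": opening from 0.0 (shut) to 1.0 (fully open).
Only numpy, scipy, OpenCV 4.12 (cv2) and the standard library are available. Lean on these libraries where they do the work, as an engineer would, in place of code of your own. Each camera call takes 0.05 s, during which the arm holds its last target.

### The job

Tighten the round cover on the sloping face of the radio charger evenly with its four wing screws: in a first pass turn each screw clockwise by about an eighth of a turn (45 degrees), in crisscross order, that is an opposite pair first and then the other pair; then, in a second pass, again one opposite pair and then the other, turn each screw on until it stops hard. Let go of the screws at the end, and leave the radio, the battery pack and the screwdriver where they lie.

Things in the scene. Friction and masses are not known exactly. Their poses are not given: they have to be found in the camera images.
- wing_a (a joint): turn of wing screw a, rad: grows as it is turned clockwise seen from above the cover (tightening). It starts loose, between 0 and 0.25; it drags with about 0.12 N m and stays where it is left; somewhere between 1.45 and 1.85 (it differs from screw to screw) it comes to a hard stop and is tight
- wing_a_grip (a point): wing screw a, the far left one as the robot sees the cover: a plain black upright flat wing, 44 mm long, 10 mm thick, 30 mm high, its foot 8 mm above the cover. The point is on the screw's axis, 24 mm above the cover's surface and 14 mm below the wing's top; x runs along the wing's length, y through its thickness, z along the screw's axis, out of the cover; it turns with the wing
- wing_b (a joint): turn of wing screw b, rad: grows as it is turned clockwise seen from above the cover (tightening). It starts loose, between 0 and 0.25; it drags with about 0.12 N m and stays where it is left; somewhere between 1.45 and 1.85 (it differs from screw to screw) it comes to a hard stop and is tight
- wing_b_grip (a point): wing screw b, the near left one as the robot sees the cover: a plain black upright flat wing, 44 mm long, 10 mm thick, 30 mm high, its foot 8 mm above the cover. The point is on the screw's axis, 24 mm above the cover's surface and 14 mm below the wing's top; x runs along the wing's length, y through its thickness, z along the screw's axis, out of the cover; it turns with the wing
- wing_c (a joint): turn of wing screw c, rad: grows as it is turned clockwise seen from above the cover (tightening). It starts loose, between 0 and 0.25; it drags with about 0.12 N m and stays where it is left; somewhere between 1.45 and 1.85 (it differs from screw to screw) it comes to a hard stop and is tight
- wing_c_grip (a point): wing screw c, the near right one as the robot sees the cover: a plain black upright flat wing, 44 mm long, 10 mm thick, 30 mm high, its foot 8 mm above the cover. The point is on the screw's axis, 24 mm above the cover's surface and 14 mm below the wing's top; x runs along the wing's length, y through its thickness, z along the screw's axis, out of the cover; it turns with the wing
- wing_d (a joint): turn of wing screw d, rad: grows as it is turned clockwise seen from above the cover (tightening). It starts loose, between 0 and 0.25; it drags with about 0.12 N m and stays where it is left; somewhere between 1.45 and 1.85 (it differs from screw to screw) it comes to a hard stop and is tight
- wing_d_grip (a point): wing screw d, the far right one as the robot sees the cover: a plain black upright flat wing, 44 mm long, 10 mm thick, 30 mm high, its foot 8 mm above the cover. The point is on the screw's axis, 24 mm above the cover's surface and 14 mm below the wing's top; x runs along the wing's length, y through its thickness, z along the screw's axis, out of the cover; it turns with the wing
- console: blue charger housing, fixed to the table, 300 mm wide (y), 270 mm deep (x), 50 mm high at its front (-x) and 194 mm at its back; its top slopes at 28 degrees. Origin under its middle, on the table
- cover_mid (a point): centre of the round aluminium cover, 202 mm across, on that slope; on the surface the screws stand on (a boss 84 mm across rises 6 mm there). z: outward normal, 28 degrees from vertical, leaning to the low front; x: up the slope. The screws stand on a circle of 75 mm radius in the order a, b, c, d, 90 degrees apart: a opposite c, b opposite d
- radio_center (a point): bystander: black hand radio lying flat, 125 x 56 x 34 mm with a 90 mm aerial along its +x; point at the middle of its case
- battery_center (a point): bystander: black battery pack lying flat, 110 x 52 x 22 mm; point at its centre
- driver_grip (a point): bystander: screwdriver lying on the table; point on its handle

How it is judged:
By the outcome, as a careful person would: the job done as asked, in the order asked, and still so for the second after the job is handed in, with the robot touching nothing.
It also fails if it takes over 72 s, if anything falls off the work surface, if the arm or the gripper's body presses on something with over 40 N, if the wrist force passes 120 N, or if a joint passes its speed limit or range.

## Working session

There is one attempt and no reset: what is moved stays moved. The work goes in short steps, Python scripts to look and compute and a tool call to move; the robot and the scene stay as the last step left them, time stands still between calls to the robot, and variables do not carry over. Pictures are saved under pics/ and viewed, and the job is handed in when it is done.

Besides the shell and the picture viewer there is one more tool, called after "Emit:" as name(argument=value, ...), one argument or row to a line, values as JSON. play_rows: Moves the arm, as the interface text tells. Its arguments: {"type":"object","properties":{"commands":{"type":"array","items":{"type":"object","properties":{"ax":{"type":"number"},"ay":{"type":"number"},"az":{"type":"number"},"x":{"type":"number"},"y":{"type":"number"},"z":{"type":"number"},"gripper":{"type":"number"}}}},"grip_force":{"type":"number"}},"required":["commands"]}

```bash
mkdir -p pics; ls; python3 - <<'E'
from station import monitor,cams,env,spotter
import cv2
print(monitor.read_state())
for n in("side","top"):
    print(cams.camera_params(n)); im=cams.capture(n); cv2.imwrite(f"pics/{n}0.png",im)
    for q in("wing_a_grip","cover_mid","console"):
        print(n,q,spotter.look_for(n,q))
print(env.grasp_offset)
E
```

```text
pics
{'clock': 0.0, 'joint_positions': array([70.23499515, 29.9091412 , -2.08180778, 91.67372584,  1.21460075,
       58.50412964, -6.46328067]), 'joint_velocities': array([ 0.08102298, -0.00285507, -0.02220124,  0.00403791,  0.11551362,
       -0.06810561, -0.02645921]), 'tau': array([-2.35648324e-03, -9.27107763e+01,  1.97893851e+00, -3.69936168e+01,
        1.78120489e-02,  8.08789831e-03,  3.54631618e-05]), 'tcp_pos': array([ 169.44336392, -601.21484595,  207.62617765]), 'tcp_rot': array([-1.79935206e+02,  4.37198599e-03,  1.57422670e+01]), 'force': array([ 0.09837647, -0.01662911, -0.51562561]), 'ft_torque': array([-0.02253882,  0.02916837,  0.01114356]), 'opening': 0.9995831390255275}
{'vertical_fov': 50.63388786037735, 'cx': 252.8682608692958, 'cy': 191.5788919393695, 'distortion': array([-0.14264634,  0.        ,  0.        ,  0.        ,  0.        ]), 'position': array([ 213.91811984, -527.0361419 ,  912.58861626]), 'orientation': array([-141.28975234,   -0.99143288,  -29.60989007])}
side wing_a_grip [{'pixel': [266.2, 148.0], 'p': 0.46}]
side cover_mid [{'pixel': [261.1, 183.3], 'p': 0.97}, {'pixel': [221.7, 143.5], 'p': 0.51}]
side console [{'pixel': [271.3, 191.8], 'p': 0.97}]
{'vertical_fov': 57.203412104384974, 'cx': 254.31078721476302, 'cy': 191.79468449536847, 'distortion': array([-0.02133918,  0.        ,  0.        ,  0.        ,  0.        ]), 'position': array([ 407.28003973,   31.74416868, 1043.99456694]), 'orientation': array([-169.66564813,   -0.39987268,  -88.53467245])}
top wing_a_grip []
top cover_mid [{'pixel': [252.2, 191.1], 'p': 0.85}]
top console [{'pixel': [252.2, 186.6], 'p': 0.84}]
18.700000000000003
```

```bash
python3 - <<'E'
import cv2
for n in("side","top"):
    im=cv2.imread(f"pics/{n}0.png"); cv2.imwrite(f"pics/{n}0b.png",cv2.resize(im,(800,600),interpolation=cv2.INTER_CUBIC))
    c=im[90:290,160:400]; cv2.imwrite(f"pics/{n}0c.png",cv2.resize(c,(720,600),interpolation=cv2.INTER_CUBIC))
E
```

```text
(no output)
```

View pics/side0b.png

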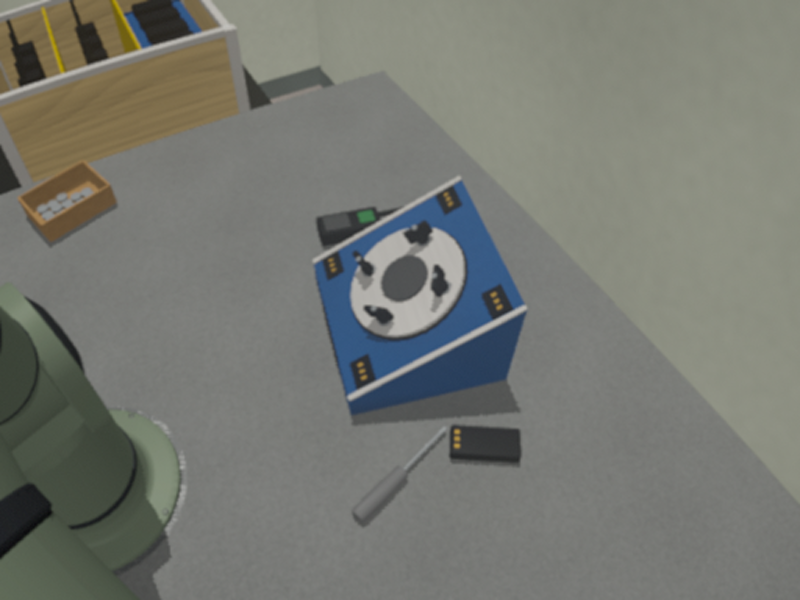

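View pics/top0b.png

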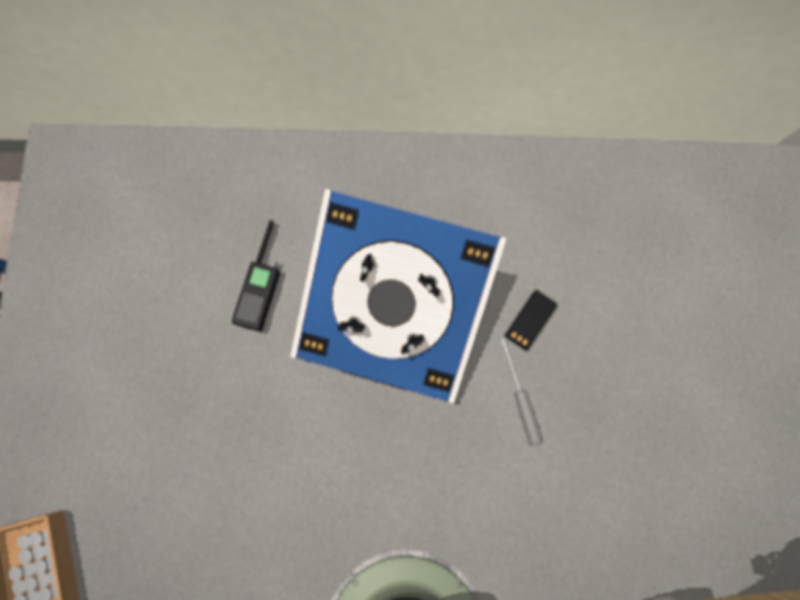

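View pics/top0c.png

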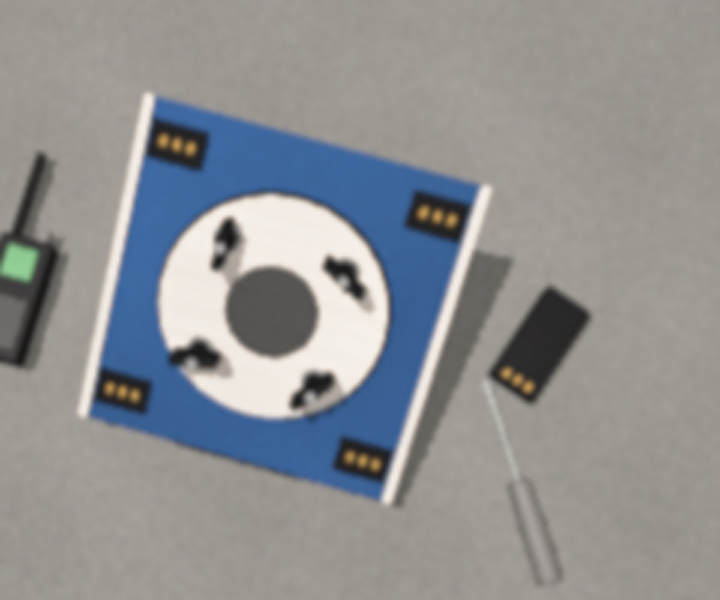

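View pics/side0c.png

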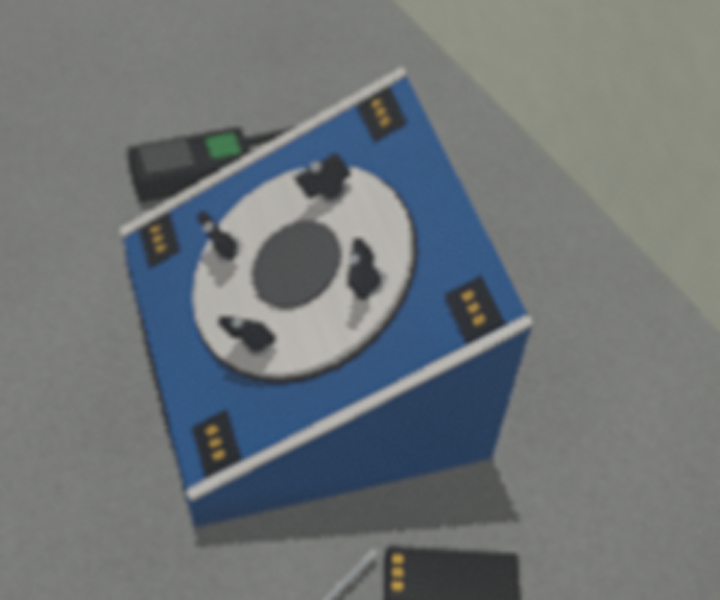

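```bash
cat > h.py <<'E'
import numpy as np,cv2
from scipy.spatial.transform import Rotation as Rn
from station import cams
class Cam:
    def __init__(s,n):
        p=cams.camera_params(n); f=192/np.tan(np.radians(p['vertical_fov']/2))
        s.K=np.array([[f,0,p['cx']],[0,f,p['cy']],[0,0,1]]); s.d=np.array(p['distortion'])
        s.R=Rn.from_euler('xyz',p['orientation'],degrees=True).as_matrix(); s.t=np.array(p['position'])
        s.rv=cv2.Rodrigues(s.R.T)[0]; s.tv=-s.R.T@s.t
    def proj(s,P): return cv2.projectPoints(np.asarray(P,float).reshape(-1,1,3),s.rv,s.tv,s.K,s.d)[0].reshape(-1,2)
C={n:Cam(n) for n in("side","top")}
def frame(yaw): # columns x up the slope, y left, z normal
    a=np.radians(28)
    return Rn.from_euler('z',yaw,degrees=True).as_matrix()@np.array([[np.cos(a),0,-np.sin(a)],[0,1,0],[np.sin(a),0,np.cos(a)]])
E
cat > fit1.py <<'E'
from h import *
from scipy.optimize import least_squares
con={}
for n in C:
    im=cv2.imread(f"pics/{n}0.png"); hsv=cv2.cvtColor(im,cv2.COLOR_BGR2HSV)
    blue=((hsv[...,0]>95)&(hsv[...,0]<125)&(hsv[...,1]>110)).astype(np.uint8)
    # disc: hole in the blue region: non-blue comps touching cover centre
    nb=1-blue
    m=((im.min(2)>140)).astype(np.uint8)
    k,l,st,ce=cv2.connectedComponentsWithStats(m)
    best=[(st[i,4],i) for i in range(1,k) if abs(ce[i]-np.array([256,185])).max()<30]
    print(n,sorted(best)[-3:], [st[i] for _,i in sorted(best)[-2:]])
    i=max(best)[1]; h=cv2.convexHull(np.argwhere(l==i)[:,::-1].astype(np.int32))[:,0].astype(float)
    con[n]=h
th=np.linspace(0,2*np.pi,361)[:-1]
def res(p):
    F=frame(p[3]); P=np.array(p[:3])+101*(np.cos(th)[:,None]*F[:,0]+np.sin(th)[:,None]*F[:,1])
    r=[]
    for n in C:
        q=C[n].proj(P); c=q.mean(0)
        aq=np.unwrap(np.arctan2(*(q-c).T[::-1])); 
        for x in con[n]:
            d=q-x; i=np.argmin((d**2).sum(1)); r.append(np.sign(np.linalg.norm(x-c)-np.linalg.norm(q[i]-c))*np.sqrt((d[i]**2).sum()))
    return np.array(r)
for y0 in (-15,):
    s=least_squares(res,[550,30,125,y0],loss='soft_l1',x_scale=[1,1,1,.3],diff_step=1e-4)
    print(s.x,s.cost,np.abs(s.fun).mean(),len(s.fun))
E
python3 fit1.py
```

```text
side [(np.int32(4), 13), (np.int32(2256), 12)] [array([228, 171,   2,   3,   4], dtype=int32), array([ 225,  146,   72,   69, 2256], dtype=int32)]
top [(np.int32(3313), 72), (np.int32(128519), 5)] [array([ 212,  155,   78,   75, 3313], dtype=int32), array([     0,      0,    512,    384, 128519], dtype=int32)]
[570.20762277  41.35649306 133.04607135 -12.70658083] 6352.216579188757 104.78929252950401 61
```

```bash
sed -i 's/if abs(ce\[i\]/if st[i,4]<8000 and abs(ce[i]/' fit1.py
cat >> fit1.py <<'E'
for yy in (-16,-14,-12,-10):
    s2=least_squares(lambda p:res([*p,yy]),[550,30,125],loss='soft_l1',diff_step=1e-4); print(yy,s2.x,s2.cost)
p=s.x;F=frame(p[3])
for n in C:
    im=cv2.imread(f"pics/{n}0.png"); big=cv2.resize(im,None,fx=4,fy=4,interpolation=cv2.INTER_CUBIC)
    S=lambda q:np.round(q*4+1.5).astype(int)
    P=p[:3]+101*(np.cos(th)[:,None]*F[:,0]+np.sin(th)[:,None]*F[:,1])
    for q in S(C[n].proj(P)): cv2.circle(big,tuple(q),1,(0,0,255),-1)
    P=p[:3]+F[:,2]*6+42*(np.cos(th)[:,None]*F[:,0]+np.sin(th)[:,None]*F[:,1])
    for q in S(C[n].proj(P)): cv2.circle(big,tuple(q),1,(0,255,0),-1)
    # console if cover is at middle of slope with z
    h=135/np.cos(np.radians(28)); 
    Q=[p[:3]+F[:,0]*a*h+F[:,1]*b*150-F[:,2]*0 for a,b in((1,1),(1,-1),(-1,-1),(-1,1))]
    cv2.polylines(big,[S(C[n].proj(Q))],True,(0,255,255),1)
    c=S(C[n].proj([p[:3]]))[0]
    cv2.imwrite(f"pics/{n}1.png",big[c[1]-300:c[1]+300,c[0]-400:c[0]+400])
E
python3 fit1.py
```

```text
side [(np.int32(4), 13), (np.int32(2256), 12)] [array([228, 171,   2,   3,   4], dtype=int32), array([ 225,  146,   72,   69, 2256], dtype=int32)]
top [(np.int32(3313), 72)] [array([ 212,  155,   78,   75, 3313], dtype=int32)]
[570.31973718  40.70183002 132.34346686 -14.88543333] 5.0050838628754795 0.3543090837246158 69
-16 [570.10161971  40.67096767 132.34915022] 5.6470213744086095
-14 [570.12777627  40.76397788 132.41054087] 4.809222966917415
-12 [569.98357821  40.68017334 132.67437697] 6.108348266690113
-10 [569.96970055  40.72220464 133.33983896] 8.902316106043626
```

View pics/top1.png

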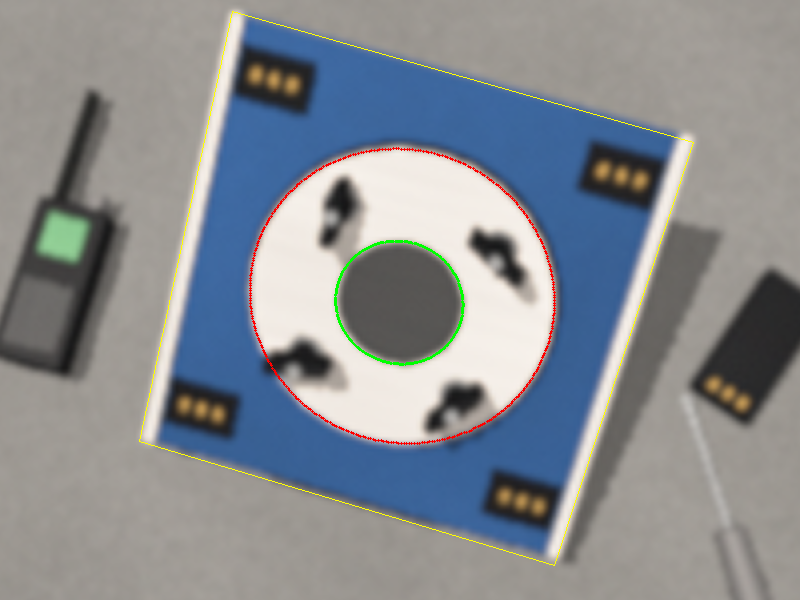

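View pics/side1.png

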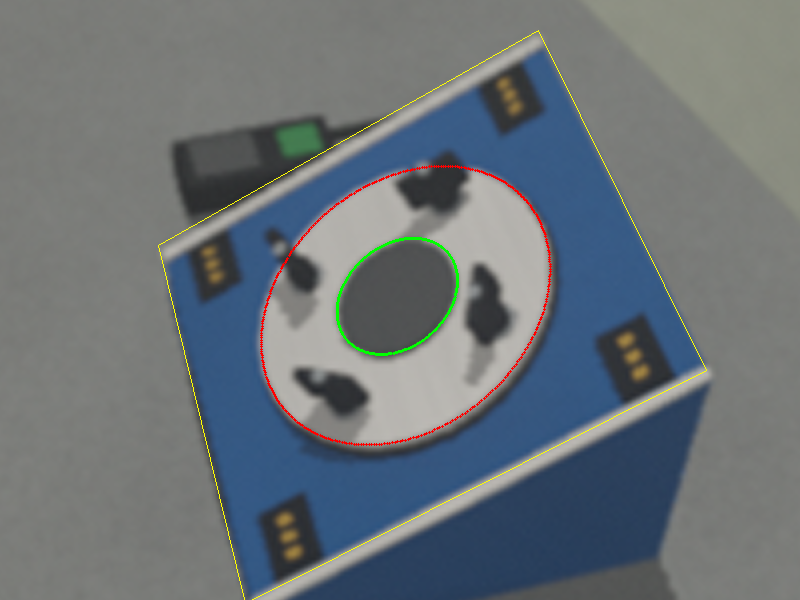

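```bash
cat > fit2.py <<'E'
from h import *
from scipy.optimize import minimize
import sys
tag=sys.argv[1]; c0=np.array([570.3,40.7,132.4]); F=frame(-14.8)
im={n:cv2.imread(f"pics/{n}{tag}.png") for n in C}
SC=4
def sil(n,o,ang,x0,y0,w,h):
    u=np.cos(ang)*F[:,0]+np.sin(ang)*F[:,1]; v=-np.sin(ang)*F[:,0]+np.cos(ang)*F[:,1]
    P=[o+a*22*u+b*5*v+z*F[:,2] for a in(-1,1) for b in(-1,1) for z in(8,38)]
    q=C[n].proj(P); q=np.round((q-[x0,y0]+.5)*SC*16-8).astype(np.int32)
    m=np.zeros((h*SC,w*SC),np.float32); cv2.fillConvexPoly(m,cv2.convexHull(q),1.,shift=4)
    return cv2.GaussianBlur(cv2.resize(m,(w,h),interpolation=cv2.INTER_AREA),(0,0),0.8)
def cost(phi,ang,r=75,full=False,dx=0,dy=0):
    o=c0+r*(np.cos(phi)*F[:,0]+np.sin(phi)*F[:,1])+dx*F[:,0]+dy*F[:,1]
    e=0
    for n in C:
        c=C[n].proj([o+20*F[:,2]])[0]; x0,y0=(c-16).astype(int); w=h=33
        g=im[n][y0:y0+h,x0:x0+w].max(2).astype(float)
        bg={'top':215,'side':165}[n]
        dark=np.clip((110-g)/70,0,1) if n=='top' else np.clip((85-g)/50,0,1)
        yy,xx=np.mgrid[:h,:w]; rad=np.hypot(xx+x0-c[0],yy+y0-c[1])
        m=sil(n,o,ang,x0,y0,w,h); wt=(rad<11)
        e+=(((m-dark)**2)*wt).sum()
    return e
if __name__=="__main__":
  out={}
  for nm,ph in zip("abcd",(45,135,225,315)):
    best=None
    for a in range(0,180,6):
        e=cost(np.radians(ph),np.radians(a))
        if best is None or e<best[0]: best=(e,a)
    s=minimize(lambda p:cost(np.radians(ph)+p[1]/75,np.radians(p[0]),75+p[2]),[best[1],0,0],method='Nelder-Mead',options=dict(initial_simplex=[[best[1],0,0],[best[1]+8,0,0],[best[1],3,0],[best[1],0,3]]))
    e0=[(a,round(cost(np.radians(ph),np.radians(a)),1)) for a in range(0,180,15)]
    print(nm,ph,best,s.x.round(1),round(s.fun,1)); print(e0)
    out[nm]=(ph,s.x)
  for n in C:
    S=6; big=cv2.resize(im[n],None,fx=S,fy=S,interpolation=cv2.INTER_CUBIC)
    for nm,(ph,x) in out.items():
        phi=np.radians(ph)+x[1]/75; ang=np.radians(x[0]); o=c0+(75+x[2])*(np.cos(phi)*F[:,0]+np.sin(phi)*F[:,1])
        u=np.cos(ang)*F[:,0]+np.sin(ang)*F[:,1]; v=-np.sin(ang)*F[:,0]+np.cos(ang)*F[:,1]
        for z in(8,38):
            q=C[n].proj([o+a*22*u+b*5*v+z*F[:,2] for a,b in((-1,-1),(-1,1),(1,1),(1,-1))])
            cv2.polylines(big,[np.round(q*S+S/2-.5).astype(int)],True,(0,0,255) if z==8 else (0,255,0),1)
        cv2.putText(big,nm,tuple(np.round(C[n].proj([o])[0]*S+[20,30]).astype(int)),0,.8,(255,0,255),2)
    c=np.round(C[n].proj([c0])[0]*S).astype(int)
    cv2.imwrite(f"pics/{n}{tag}_fit.png",big[c[1]-290:c[1]+290,c[0]-300:c[0]+300])
E
python3 fit2.py 0
```

```text
a 45 (np.float64(107.74638615018677), 168) [172.8  -1.4  -2.1] 101.0
[(0, np.float64(116.0)), (15, np.float64(128.7)), (30, np.float64(149.0)), (45, np.float64(162.0)), (60, np.float64(165.2)), (75, np.float64(170.0)), (90, np.float64(164.5)), (105, np.float64(157.9)), (120, np.float64(151.9)), (135, np.float64(135.4)), (150, np.float64(119.1)), (165, np.float64(109.8))]
b 135 (np.float64(72.49368119505135), 108) [108.8  -0.9   1.3] 71.9
[(0, np.float64(227.9)), (15, np.float64(235.9)), (30, np.float64(236.5)), (45, np.float64(225.7)), (60, np.float64(194.8)), (75, np.float64(152.9)), (90, np.float64(112.9)), (105, np.float64(77.0)), (120, np.float64(95.6)), (135, np.float64(143.0)), (150, np.float64(186.7)), (165, np.float64(209.4))]
c 225 (np.float64(106.35823600337929), 126) [128.4  -0.4   0.3] 103.3
[(0, np.float64(187.4)), (15, np.float64(206.3)), (30, np.float64(223.9)), (45, np.float64(233.7)), (60, np.float64(227.5)), (75, np.float64(205.3)), (90, np.float64(172.3)), (105, np.float64(133.0)), (120, np.float64(110.5)), (135, np.float64(111.1)), (150, np.float64(128.0)), (165, np.float64(157.7))]
d 315 (np.float64(111.32242604754028), 78) [77.9 -0.4  1.2] 108.9
[(0, np.float64(207.5)), (15, np.float64(199.3)), (30, np.float64(184.4)), (45, np.float64(154.9)), (60, np.float64(131.3)), (75, np.float64(115.0)), (90, np.float64(120.4)), (105, np.float64(143.7)), (120, np.float64(176.9)), (135, np.float64(202.0)), (150, np.float64(215.2)), (165, np.float64(217.4))]
```

View pics/top0_fit.png

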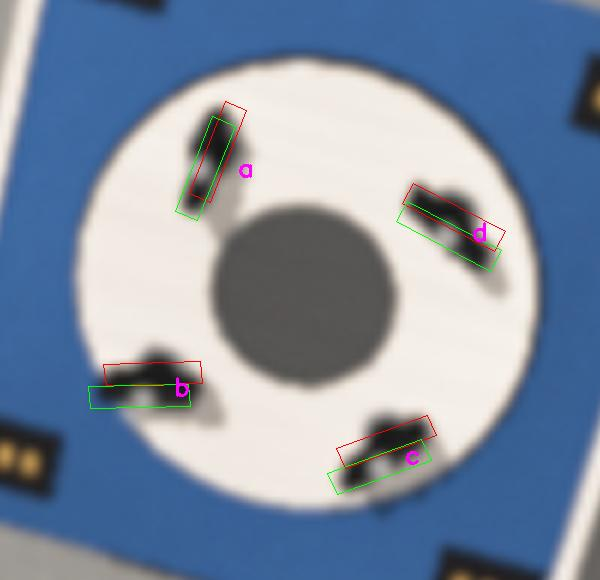

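View pics/side0_fit.png

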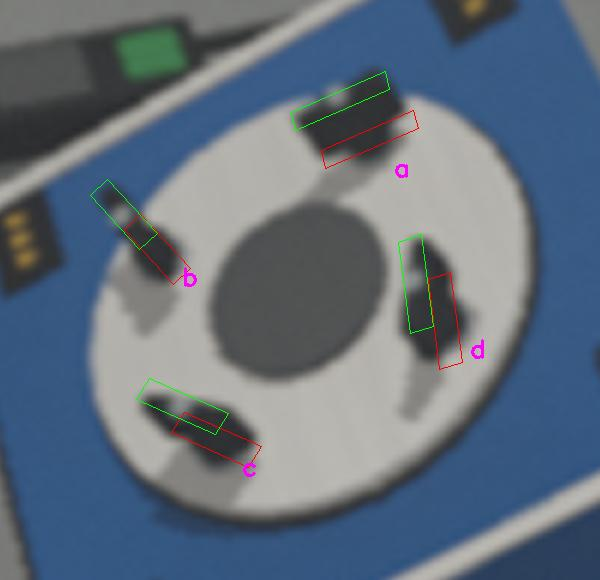

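```bash
cat > patch.py <<'E'
s=open('fit2.py').read()
s=s.replace("cv2.fillConvexPoly(m,cv2.convexHull(q),1.,shift=4)","""cv2.fillConvexPoly(m,cv2.convexHull(q),1.,shift=4)
    t=np.linspace(0,2*np.pi,24)
    q=C[n].proj([o+HR*(np.cos(k)*F[:,0]+np.sin(k)*F[:,1])+z*F[:,2] for k in t for z in(0,HH)]); q=np.round((q-[x0,y0]+.5)*SC*16-8).astype(np.int32)
    cv2.fillConvexPoly(m,cv2.convexHull(q),1.,shift=4)""")
s=s.replace("SC=4\n","SC=4\nHR,HH=10,12\n")
s=s.replace("wt=(rad<11)","ti=C[n].proj([o+38*F[:,2]])[0]; wt=(rad<13)&(np.hypot(xx+x0-ti[0],yy+y0-ti[1])>2.7)&(BL(im[n])[y0:y0+h,x0:x0+w]==0)")
s=s.replace("def cost","""def BL(i):
    h=cv2.cvtColor(i,cv2.COLOR_BGR2HSV); return ((h[...,0]>95)&(h[...,0]<125)&(h[...,1]>110))
def cost""")
s=s.replace('if __name__=="__main__":','''if __name__=="__main__":
  for HR in (7,9,11,13):
    for HH in (8,12,16,20):
      print(HR,HH,[ (round(e,1),a) for e,a in (min((cost(np.radians(ph),np.radians(a)),a) for a in range(0,180,4)) for ph in (45,135,225,315))])
  HR,HH=[float(v) for v in sys.argv[2:4]]''')
open('fit2.py','w').write(s)
E
python3 patch.py; python3 fit2.py 0 10 12
```

```text
7 8 [(np.float64(78.7), 168), (np.float64(41.0), 112), (np.float64(75.9), 128), (np.float64(85.2), 80)]
7 12 [(np.float64(78.7), 168), (np.float64(41.2), 112), (np.float64(75.9), 128), (np.float64(85.2), 80)]
7 16 [(np.float64(78.7), 168), (np.float64(41.7), 112), (np.float64(75.9), 128), (np.float64(85.1), 80)]
7 20 [(np.float64(78.7), 168), (np.float64(42.3), 112), (np.float64(75.9), 128), (np.float64(85.3), 80)]
9 8 [(np.float64(83.8), 168), (np.float64(48.6), 112), (np.float64(81.0), 128), (np.float64(93.4), 80)]
9 12 [(np.float64(84.1), 168), (np.float64(50.0), 112), (np.float64(81.3), 128), (np.float64(93.8), 80)]
9 16 [(np.float64(84.4), 168), (np.float64(51.9), 112), (np.float64(81.7), 128), (np.float64(93.8), 80)]
9 20 [(np.float64(84.9), 168), (np.float64(54.1), 112), (np.float64(81.9), 128), (np.float64(94.1), 80)]
11 8 [(np.float64(96.5), 168), (np.float64(62.6), 112), (np.float64(92.1), 128), (np.float64(106.5), 80)]
11 12 [(np.float64(97.6), 168), (np.float64(66.1), 112), (np.float64(93.1), 128), (np.float64(107.3), 80)]
11 16 [(np.float64(98.6), 168), (np.float64(69.8)
[... 1375 characters left out ...]
126) [128.2  -0.4   1.7] 85.6
[(0, np.float64(160.1)), (15, np.float64(171.3)), (30, np.float64(185.5)), (45, np.float64(197.7)), (60, np.float64(195.5)), (75, np.float64(175.8)), (90, np.float64(145.3)), (105, np.float64(110.0)), (120, np.float64(91.9)), (135, np.float64(93.3)), (150, np.float64(110.7)), (165, np.float64(138.8))]
d 315 (np.float64(99.4937093264775), 78) [82.   0.9 -2.7] 94.2
[(0, np.float64(182.5)), (15, np.float64(178.6)), (30, np.float64(168.8)), (45, np.float64(141.9)), (60, np.float64(120.2)), (75, np.float64(103.5)), (90, np.float64(106.2)), (105, np.float64(124.6)), (120, np.float64(148.9)), (135, np.float64(174.2)), (150, np.float64(187.3)), (165, np.float64(189.6))]
```

```bash
python3 - <<'E'
from h import *
c0=np.array([570.3,40.7,132.4]); F=frame(-14.8)
rows=[]
for n in C:
    im=cv2.imread(f"pics/{n}0.png"); r=[]
    for ph,ang in ((45,168),(135,112),(225,128),(315,80)):
        p=np.radians(ph); o=c0+75*(np.cos(p)*F[:,0]+np.sin(p)*F[:,1]); S=7
        c=np.round(C[n].proj([o+20*F[:,2]])[0]).astype(int)
        t=cv2.resize(im[c[1]-14:c[1]+14,c[0]-14:c[0]+14],None,fx=S,fy=S,interpolation=cv2.INTER_CUBIC)
        J=lambda P: np.round((C[n].proj(P)-(c-14)+.5)*S-.5).astype(int)
        a=np.radians(ang);u=np.cos(a)*F[:,0]+np.sin(a)*F[:,1]; v=-np.sin(a)*F[:,0]+np.cos(a)*F[:,1]
        t2=t.copy()
        for z,cl in((8,(0,0,255)),(38,(0,255,0))):
            cv2.polylines(t2,[J([o+x*22*u+y*5*v+z*F[:,2] for x,y in((-1,-1),(-1,1),(1,1),(1,-1))])],True,cl,1)
        cv2.polylines(t2,[J([o,o+45*F[:,2]])],False,(255,0,255),1)
        r.append(np.vstack([t,t2]))
    rows.append(np.hstack(r))
o=np.vstack(rows); print(o.shape); cv2.imwrite("pics/w.png",cv2.resize(o,(600,600)) if o.shape[0]>600 else o)
cv2.imwrite("pics/wt.png",rows[1]); cv2.imwrite("pics/ws.png",rows[0])
E
```

```text
(784, 784, 3)
```

View pics/wt.png

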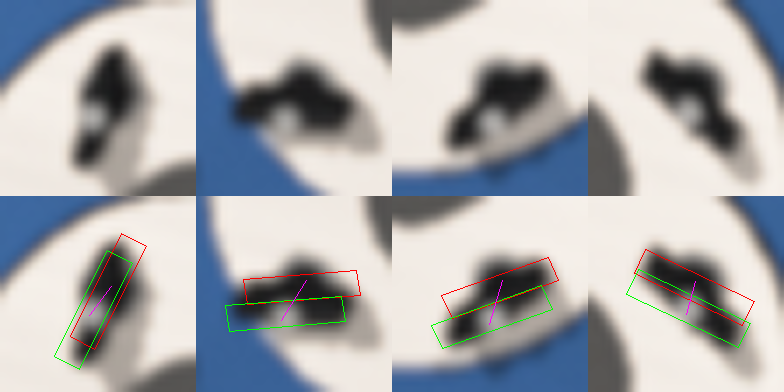

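View pics/ws.png

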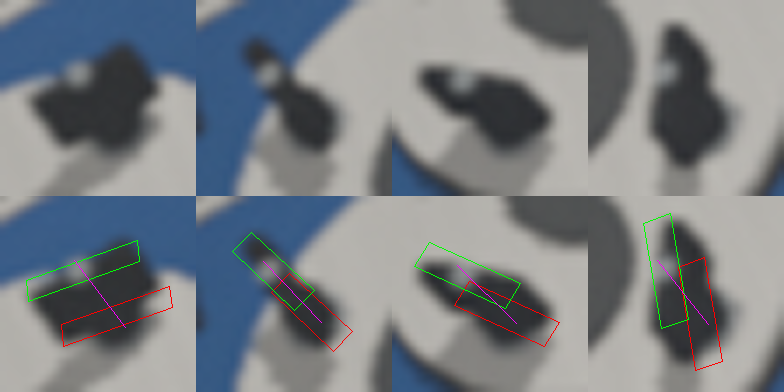

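```bash
cat > fit3.py <<'E'
from h import *
from scipy.optimize import minimize
c0=np.array([570.3,40.7,132.4]); F=frame(-14.8); SC=4
PH=np.radians([45,135,225,315])
def load(tag): return {n:cv2.imread(f"pics/{n}{tag}.png") for n in C}
def center(i,dx=0,dy=0,dz=0): return c0+75*(np.cos(PH[i])*F[:,0]+np.sin(PH[i])*F[:,1])+F@[dx,dy,dz]
def patch(im,n,i):
    c=C[n].proj([center(i)+20*F[:,2]])[0]; x0,y0=np.round(c-14).astype(int); w=29
    g=im[n][y0:y0+w,x0:x0+w].max(2).astype(float)
    dark=np.clip((150-g)/100,0,1) if n=='top' else np.clip((115-g)/65,0,1)
    yy,xx=np.mgrid[:w,:w]; X=xx+x0;Y=yy+y0
    ti=C[n].proj([center(i)+40*F[:,2]])[0]
    wt=(np.hypot(X-c[0],Y-c[1])<11)&(np.hypot(X-ti[0],Y-ti[1])>2.6)
    return x0,y0,w,dark,wt
def sil(n,o,ang,g,x0,y0,w):
    L,T,zb,zt,hr,hh,bl=g
    u=np.cos(ang)*F[:,0]+np.sin(ang)*F[:,1]; v=-np.sin(ang)*F[:,0]+np.cos(ang)*F[:,1]
    m=np.zeros((w*SC,w*SC),np.float32)
    t=np.linspace(0,2*np.pi,24)
    for P in ([o+a*L*u+b*T*v+z*F[:,2] for a in(-1,1) for b in(-1,1) for z in(zb,zt)],[o+hr*(np.cos(k)*F[:,0]+np.sin(k)*F[:,1])+z*F[:,2] for k in t for z in(0,hh)]):
        q=np.round((C[n].proj(P)-[x0,y0]+.5)*SC*16-8).astype(np.int32)
        cv2.fillConvexPoly(m,cv2.convexHull(q),1.,shift=4)
    return cv2.GaussianBlur(cv2.resize(m,(w,w),interpolation=cv2.INTER_AREA),(0,0),max(bl,.3))
G0=[22,5,8,38,9,10,.8]
def cost(pt,i,ang,g,d=(0,0,0),cams_=("side","top")):
    e=0
    for n in cams_:
        x0,y0,w,dark,wt=pt[n,i]; m=sil(n,center(i,*d),ang,g,x0,y0,w); e+=((m-dark)**2*wt).sum()
    return e
def patches(im): return {(n,i):patch(im,n,i) for n in C for i in range(4)}
def scan(pt,i,g,d=(0,0,0),cams_=("side","top")):
    A=np.arange(0,180,2); e=[cost(pt,i,np.radians(a),g,d,cams_) for a in A]; return A[int(np.argmin(e))],min(e),e
if __name__=="__main__":
    import sys
    pt=patches(load(sys.argv[1]))
    g=np.array(G0,float); d=np.zeros(3)
    for cs in (("side","top"),("side",),("top",)):
        print(cs,[tuple(np.round(scan(pt,i,g,d,cs)[:2],1)) for i in range(4)])
    a=[scan(pt,i,g)[0] for i in range(4)]
    f=lambda p: sum(cost(pt,i,np.radians(p[i]*10),np.r_[p[4:10]*G0[:6],.8],p[10:13]*10) for i in range(4))
    p=np.r_[np.array(a)/10,np.ones(6),0,0,0]
    for k in range(3):
        s=minimize(f,p,method='Powell' if k<2 else 'Nelder-Mead',options=dict(maxiter=30 if k<2 else 2000)); p=s.x
        print(s.fun,(p[:4]*10).round(1),(p[4:10]*G0[:6]).round(1),(p[10:]*10).round(1))
    g=np.r_[p[4:10]*G0[:6],.8]; d=p[10:]*10
    np.savez('g.npz',g=g,d=d)
    for cs in (("side","top"),("side",),("top",)):
        print(cs,[tuple(np.round(scan(pt,i,g,d,cs)[:2],1)) for i in range(4)])
E
time python3 fit3.py 0
```

```text
('side', 'top') [(np.float64(176.0), np.float64(44.9)), (np.float64(108.0), np.float64(29.6)), (np.float64(134.0), np.float64(53.2)), (np.float64(72.0), np.float64(59.0))]
('side',) [(np.float64(14.0), np.float64(24.8)), (np.float64(108.0), np.float64(11.1)), (np.float64(128.0), np.float64(16.5)), (np.float64(78.0), np.float64(26.3))]
('top',) [(np.float64(174.0), np.float64(17.7)), (np.float64(108.0), np.float64(18.5)), (np.float64(150.0), np.float64(26.0)), (np.float64(56.0), np.float64(24.1))]
28.23948102270161 [181.1 101.5 139.8  62.7] [18.9  2.5 11.7 36.4  7.7 14.6] [-0.9 -0.8  0. ]
28.23948102270161 [181.1 101.5 139.8  62.7] [18.9  2.5 11.7 36.4  7.7 14.6] [-0.9 -0.8  0. ]
28.23948102270161 [181.1 101.5 139.8  62.7] [18.9  2.5 11.7 36.4  7.7 14.6] [-0.9 -0.8  0. ]
('side', 'top') [(np.float64(0.0), np.float64(5.2)), (np.float64(102.0), np.float64(4.4)), (np.float64(140.0), np.float64(8.6)), (np.float64(62.0), np.float64(10.7))]
('side',) [(np.float64(4.0), np.float64(3.0)), (np.float64(102.0), np.float64(2.2)), (np.float64(140.0), np.float64(2.1)), (np.float64(64.0), np.float64(7.7))]
('top',) [(np.float64(0.0), np.float64(2.0)), (np.float64(102.0), np.float64(2.2)), (np.float64(140.0), np.float64(6.4)), (np.float64(62.0), np.float64(2.7))]
real	0m58.539s
user	0m57.389s
sys	0m0.440s
```

```bash
cat > mv.py <<'E'
from h import *
from station import monitor
import sys
F=frame(-14.8); c0=np.array([570.3,40.7,132.4])+F@[-.9,-.8,0]
PH=dict(zip("abcd",np.radians([45,135,225,315])))
R0=np.c_[F[:,1],F[:,0],-F[:,2]]
def tgt(scr,th,h): # TCP h mm above the cover surface
    R=Rn.from_rotvec(F[:,2]*np.radians(th)).as_matrix()@R0
    p=c0+75*(np.cos(PH[scr])*F[:,0]+np.sin(PH[scr])*F[:,1])+h*F[:,2]
    return p,R
def rel(scr,th,h):
    s=monitor.read_state(); p,R=tgt(scr,th,h)
    Rc=Rn.from_euler('xyz',s['tcp_rot'],degrees=True).as_matrix()
    w=Rn.from_matrix(R@Rc.T).as_rotvec(); d=p-s['tcp_pos']
    print(scr,th,h,'target',p.round(1),'d',d.round(1),'w',w.round(4),'deg',np.degrees(np.linalg.norm(w)).round(1),'|d|',np.linalg.norm(d).round(1))
    # current theta and lateral
    th_c=np.degrees(np.arctan2(Rc[:,1]@F[:,1],Rc[:,1]@F[:,0])); 
    print('theta now',th_c.round(1),'tilt err',np.degrees(np.arccos(np.clip(-Rc[:,2]@F[:,2],-1,1))).round(2),'clock',round(s['clock'],2),'open',round(s['opening'],3),'j',s['joint_positions'].round(0),'F',(F.T@s['force']).round(1),'M',(F.T@s['ft_torque']).round(2))
    return d,w
if __name__=="__main__":
    print('Fz',F[:,2].round(4),'Fx',F[:,0].round(4),'Fy',F[:,1].round(4))
    for a in sys.argv[1:]:
        s,t,h=a.split(','); rel(s,float(t),float(h))
E
python3 mv.py b,12,90 b,12,10 d,-27,90
```

```text
Fz [-0.4539  0.1199  0.8829] Fx [ 0.8537 -0.2255  0.4695] Fy [0.2554 0.9668 0.    ]
b 12.0 90.0 target [496.8 114.2 186.5] d [327.2 715.7 -21.6] w [-0.4025 -0.3315  1.2208] deg 76.1 |d| 787.2
theta now -62.5 tilt err 28.0 clock 0.4 open 1.001 j [70. 30. -2. 92.  1. 59. -6.] F [-0.7  0.5 -0.2] M [0.03 0.   0.02]
b 12.0 10.0 target [533.1 104.6 115.9] d [363.5 706.1 -92.2] w [-0.4025 -0.3315  1.2208] deg 76.1 |d| 799.5
theta now -62.5 tilt err 28.0 clock 0.4 open 1.001 j [70. 30. -2. 92.  1. 59. -6.] F [-0.7  0.5 -0.2] M [0.03 0.   0.02]
d -27.0 90.0 target [560.2 -12.3 236.3] d [390.6 589.2  28.2] w [-0.2553 -0.4244  0.555 ] deg 42.6 |d| 707.5
theta now -62.5 tilt err 28.0 clock 0.4 open 1.001 j [70. 30. -2. 92.  1. 59. -6.] F [-0.7  0.5 -0.2] M [0.03 0.   0.02]
```

Emit:
play_rows(
  commands=[
    {"x":8,"y":18,"z":25,"gripper":-1},
    {"x":16,"y":34,"z":15,"gripper":-0.3},
    {"x":16,"y":35,"z":15,"ax":-0.0252,"ay":-0.0207,"az":0.0763},
    {"x":16,"y":35,"z":15,"ax":-0.0252,"ay":-0.0207,"az":0.0763},
    {"x":16,"y":35,"z":15,"ax":-0.0252,"ay":-0.0207,"az":0.0763},
    {"x":16,"y":35,"z":10,"ax":-0.0252,"ay":-0.0207,"az":0.0763},
    {"x":16,"y":35,"z":0,"ax":-0.0252,"ay":-0.0207,"az":0.0763},
    {"x":16,"y":36,"z":0,"ax":-0.0252,"ay":-0.0207,"az":0.0763},
    {"x":16,"y":36,"z":0,"ax":-0.0252,"ay":-0.0207,"az":0.0763},
    {"x":16,"y":36,"z":0,"ax":-0.0252,"ay":-0.0207,"az":0.0763},
  ],
)

```text
invalid input
```

```bash
python3 mv.py b,12,90 b,12,60
```

```text
Fz [-0.4539  0.1199  0.8829] Fx [ 0.8537 -0.2255  0.4695] Fy [0.2554 0.9668 0.    ]
b 12.0 90.0 target [496.8 114.2 186.5] d [327.2 715.7 -21.6] w [-0.4025 -0.3315  1.2208] deg 76.1 |d| 787.2
theta now -62.5 tilt err 28.0 clock 0.4 open 1.001 j [70. 30. -2. 92.  1. 59. -6.] F [-0.7  0.5 -0.2] M [0.03 0.   0.02]
b 12.0 60.0 target [510.4 110.6 160.1] d [340.8 712.1 -48.1] w [-0.4025 -0.3315  1.2208] deg 76.1 |d| 790.9
theta now -62.5 tilt err 28.0 clock 0.4 open 1.001 j [70. 30. -2. 92.  1. 59. -6.] F [-0.7  0.5 -0.2] M [0.03 0.   0.02]
```

Emit:
play_rows(
  commands=[
    {"ax":0,"ay":0,"az":0,"x":8,"y":18,"z":25,"gripper":-1},
    {"ax":0,"ay":0,"az":0,"x":16,"y":34,"z":15,"gripper":-0.3},
    {"ax":-0.025,"ay":-0.021,"az":0.076,"x":16,"y":35,"z":15,"gripper":-0.3},
    {"ax":-0.025,"ay":-0.021,"az":0.076,"x":16,"y":35,"z":15,"gripper":-0.3},
    {"ax":-0.025,"ay":-0.021,"az":0.076,"x":16,"y":35,"z":15,"gripper":-0.3},
    {"ax":-0.025,"ay":-0.021,"az":0.076,"x":16,"y":35,"z":10,"gripper":-0.3},
    {"ax":-0.025,"ay":-0.021,"az":0.076,"x":16,"y":35,"z":0,"gripper":-0.3},
    {"ax":-0.025,"ay":-0.021,"az":0.076,"x":16,"y":36,"z":0,"gripper":-0.3},
    {"ax":-0.025,"ay":-0.021,"az":0.076,"x":16,"y":36,"z":0,"gripper":-0.3},
    {"ax":-0.025,"ay":-0.021,"az":0.076,"x":16,"y":36,"z":0,"gripper":-0.3},
  ],
)

```text
clock: 1.23
tcp_pos: [321.8, -264.8, 303.4]
tcp_rot: [165.2, -1.7, 51.2]
force: [1.4, -1.5, 0.3]
opening: 0.65
```

```bash
python3 mv.py b,12,90 b,12,60
```

```text
Fz [-0.4539  0.1199  0.8829] Fx [ 0.8537 -0.2255  0.4695] Fy [0.2554 0.9668 0.    ]
b 12.0 90.0 target [496.8 114.2 186.5] d [ 174.9  378.9 -116.9] w [-0.2021 -0.1625  0.6086] deg 37.9 |d| 433.4
theta now -24.0 tilt err 14.49 clock 1.23 open 0.65 j [ 53.  -4. -20. 123.  -2.  46.  -5.] F [ 1.7 -1.1 -0.5] M [ 0.05  0.22 -0.06]
b 12.0 60.0 target [510.4 110.6 160.1] d [ 188.5  375.3 -143.4] w [-0.2021 -0.1625  0.6086] deg 37.9 |d| 443.8
theta now -24.0 tilt err 14.49 clock 1.23 open 0.65 j [ 53.  -4. -20. 123.  -2.  46.  -5.] F [ 1.7 -1.1 -0.5] M [ 0.05  0.22 -0.06]
```

Emit:
play_rows(
  commands=[
    {"ax":-0.022,"ay":-0.018,"az":0.068,"x":17,"y":37,"z":0,"gripper":-0.3},
    {"ax":-0.022,"ay":-0.018,"az":0.068,"x":17,"y":37,"z":0,"gripper":-0.3},
    {"ax":-0.022,"ay":-0.018,"az":0.068,"x":17,"y":37,"z":0,"gripper":-0.3},
    {"ax":-0.022,"ay":-0.018,"az":0.068,"x":17,"y":37,"z":0,"gripper":-0.3},
    {"ax":-0.022,"ay":-0.018,"az":0.068,"x":17,"y":37,"z":-5,"gripper":-0.3},
    {"ax":-0.022,"ay":-0.018,"az":0.068,"x":17,"y":37,"z":-10,"gripper":-0.3},
    {"ax":-0.022,"ay":-0.018,"az":0.068,"x":17,"y":37,"z":-12,"gripper":-0.3},
    {"ax":-0.022,"ay":-0.018,"az":0.068,"x":17,"y":37,"z":-12,"gripper":-0.3},
    {"ax":-0.022,"ay":-0.018,"az":0.068,"x":17,"y":37,"z":-12,"gripper":-0.3},
    {"ax":0,"ay":0,"az":0,"x":16,"y":36,"z":-12,"gripper":-0.3},
  ],
)

```text
clock: 2.07
tcp_pos: [475.7, 69.5, 249.1]
tcp_rot: [153.7, 5.1, 83.8]
force: [0.5, -3.2, 0.7]
opening: 0.647
```

```bash
python3 mv.py b,12,90 b,12,60
```

```text
Fz [-0.4539  0.1199  0.8829] Fx [ 0.8537 -0.2255  0.4695] Fy [0.2554 0.9668 0.    ]
b 12.0 90.0 target [496.8 114.2 186.5] d [ 21.   44.6 -62.5] w [-0.0101 -0.0196  0.0371] deg 2.5 |d| 79.7
theta now 10.0 tilt err 1.45 clock 2.07 open 0.647 j [ 29.   9. -62. 127.  47.  39. -72.] F [ 1.5 -3.   0. ] M [-0.12  0.45  0.02]
b 12.0 60.0 target [510.4 110.6 160.1] d [ 34.7  41.  -89. ] w [-0.0101 -0.0196  0.0371] deg 2.5 |d| 104.0
theta now 10.0 tilt err 1.45 clock 2.07 open 0.647 j [ 29.   9. -62. 127.  47.  39. -72.] F [ 1.5 -3.   0. ] M [-0.12  0.45  0.02]
```

Emit:
play_rows(
  commands=[
    {"ax":0,"ay":0,"az":0,"x":0,"y":0,"z":-10,"gripper":-0.3},
    {"ax":0,"ay":0,"az":0,"x":0,"y":0,"z":-10,"gripper":-0.3},
  ],
)

```text
clock: 2.23
tcp_pos: [475.4, 70.6, 228.2]
tcp_rot: [154.0, 5.0, 83.8]
force: [0.3, -0.9, 0.1]
opening: 0.653
```

```bash
python3 mv.py b,12,90 b,12,60
```

```text
Fz [-0.4539  0.1199  0.8829] Fx [ 0.8537 -0.2255  0.4695] Fy [0.2554 0.9668 0.    ]
b 12.0 90.0 target [496.8 114.2 186.5] d [ 21.3  43.6 -41.7] w [-0.0131 -0.0238  0.0369] deg 2.6 |d| 63.9
theta now 10.0 tilt err 1.65 clock 2.23 open 0.653 j [ 26.  11. -61. 129.  52.  39. -77.] F [ 0.5 -0.8 -0.1] M [-0.01  0.49  0.04]
b 12.0 60.0 target [510.4 110.6 160.1] d [ 34.9  40.  -68.1] w [-0.0131 -0.0238  0.0369] deg 2.6 |d| 86.4
theta now 10.0 tilt err 1.65 clock 2.23 open 0.653 j [ 26.  11. -61. 129.  52.  39. -77.] F [ 0.5 -0.8 -0.1] M [-0.01  0.49  0.04]
```

Emit:
play_rows(
  commands=[
    {"ax":-0.004,"ay":-0.008,"az":0.012,"x":7,"y":14,"z":-10,"gripper":-0.3},
    {"ax":-0.004,"ay":-0.008,"az":0.012,"x":7,"y":14,"z":-10,"gripper":-0.3},
    {"ax":-0.004,"ay":-0.008,"az":0.012,"x":7,"y":15,"z":-10,"gripper":-0.3},
    {"ax":0,"ay":0,"az":0,"x":0,"y":0,"z":-11,"gripper":-0.3},
    {"ax":0,"ay":0,"az":0,"x":0,"y":0,"z":0,"gripper":-0.3},
  ],
)

```text
clock: 2.65
tcp_pos: [495.5, 112.2, 186.1]
tcp_rot: [152.6, 5.6, 85.7]
force: [-0.0, 0.5, 0.0]
opening: 0.648
```

```bash
python3 mv.py b,12,60 b,12,10; python3 - <<'E'
from station import cams
import cv2
for n in("side","top"):
    im=cams.capture(n); cv2.imwrite(f"pics/{n}2.png",im); cv2.imwrite(f"pics/{n}2c.png",cv2.resize(im[60:310,130:410],(672,600),interpolation=cv2.INTER_CUBIC))
E
```

```text
Fz [-0.4539  0.1199  0.8829] Fx [ 0.8537 -0.2255  0.4695] Fy [0.2554 0.9668 0.    ]
b 12.0 60.0 target [510.4 110.6 160.1] d [ 14.9  -1.7 -26.1] w [ 0.0003 -0.0018  0.0021] deg 0.2 |d| 30.1
theta now 11.9 tilt err 0.13 clock 2.65 open 0.648 j [ 14.  20. -57. 129.  67.  43. -95.] F [-0.1  0.4  0.1] M [-0.04  0.53 -0.04]
b 12.0 10.0 target [533.1 104.6 115.9] d [ 37.6  -7.7 -70.2] w [ 0.0003 -0.0018  0.0021] deg 0.2 |d| 80.0
theta now 11.9 tilt err 0.13 clock 2.65 open 0.648 j [ 14.  20. -57. 129.  67.  43. -95.] F [-0.1  0.4  0.1] M [-0.04  0.53 -0.04]
```

View pics/top2c.png

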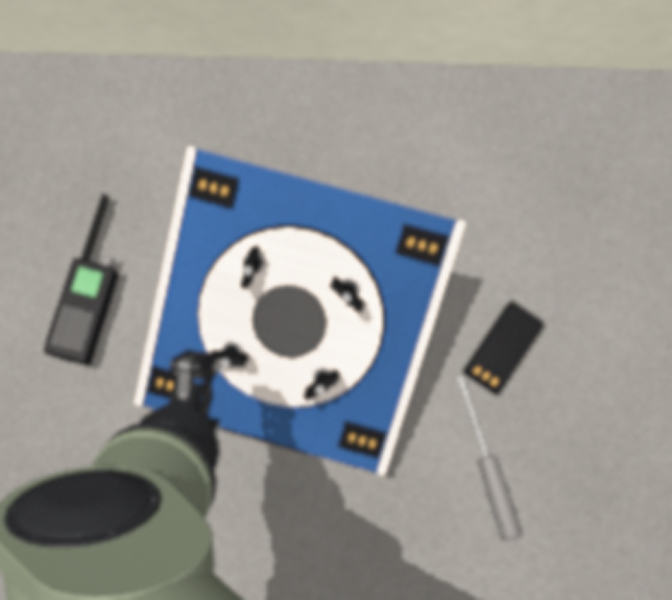

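View pics/side2c.png

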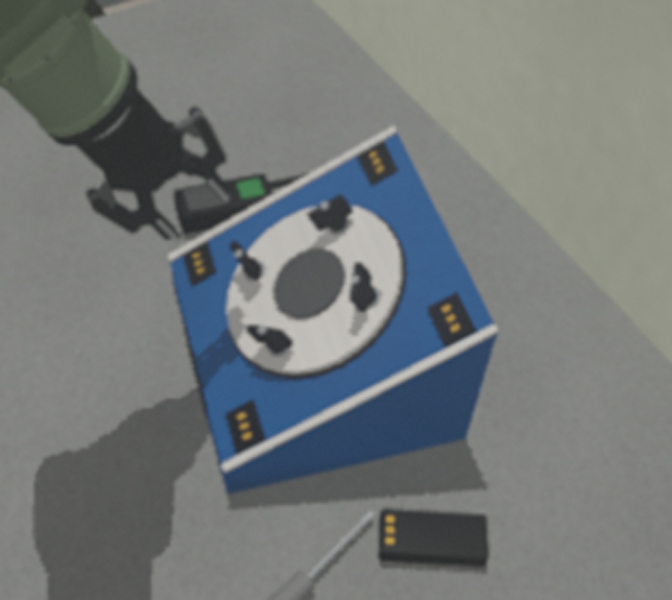

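Emit:
play_rows(
  commands=[
    {"ax":0,"ay":0,"az":0,"x":9,"y":-2,"z":-17,"gripper":-0.3},
    {"ax":0,"ay":0,"az":0,"x":9,"y":-2,"z":-17,"gripper":-0.3},
    {"ax":0,"ay":0,"az":0,"x":9,"y":-2,"z":-17,"gripper":-0.3},
    {"ax":0,"ay":0,"az":0,"x":9,"y":-2,"z":-17,"gripper":-0.3},
    {"ax":0,"ay":0,"az":0,"x":0,"y":0,"z":0,"gripper":-0.3},
    {"ax":0,"ay":0,"az":0,"x":0,"y":0,"z":0,"gripper":-0.3},
  ],
  grip_force=40,
)

```text
clock: 3.25
tcp_pos: [531.9, 103.1, 120.3]
tcp_rot: [152.5, 5.6, 85.6]
force: [-0.6, -0.3, 0.6]
opening: 0.648
```

```bash
python3 mv.py b,12,10 ; python3 - <<'E'
from station import cams
import cv2
for n in("side","top"):
    im=cams.capture(n); cv2.imwrite(f"pics/{n}3.png",im); cv2.imwrite(f"pics/{n}3c.png",cv2.resize(im[110:250,180:340],(685,600),interpolation=cv2.INTER_CUBIC))
E
```

```text
Fz [-0.4539  0.1199  0.8829] Fx [ 0.8537 -0.2255  0.4695] Fy [0.2554 0.9668 0.    ]
b 12.0 10.0 target [533.1 104.6 115.9] d [ 1.2  1.4 -4.4] w [ 0.0004 -0.0001  0.0046] deg 0.3 |d| 4.8
theta now 11.8 tilt err 0.14 clock 3.25 open 0.648 j [  10.   31.  -51.  129.   82.   44. -105.] F [-0.1 -0.5  0.8] M [-0.02  0.5  -0.03]
```

View pics/side3c.png

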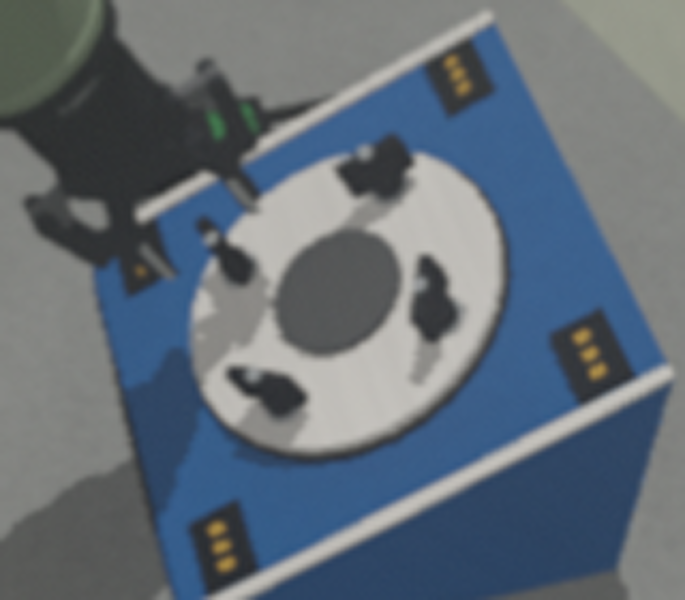

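View pics/top3c.png

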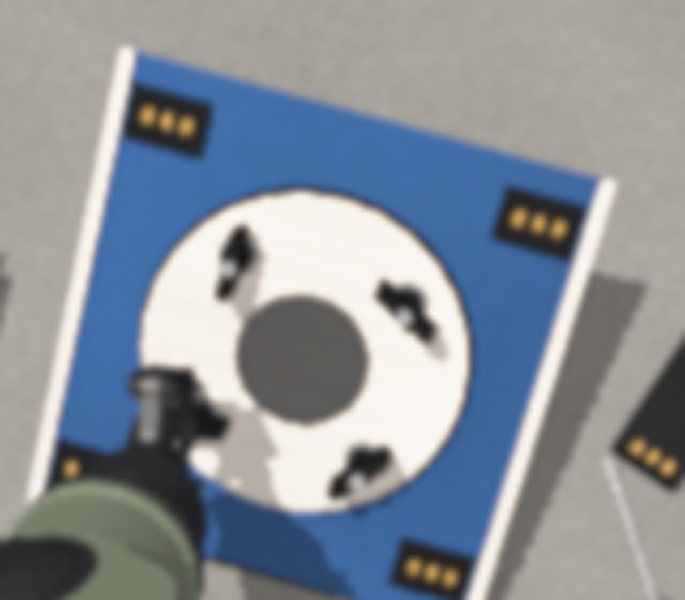

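```bash
python3 - <<'E'
from h import *
from station import monitor
s=monitor.read_state(); R=Rn.from_euler('xyz',s['tcp_rot'],degrees=True).as_matrix(); p=s['tcp_pos']
for n,(x0,y0,sc) in dict(side=(180,110,685/160),top=(180,110,685/160)).items():
    im=cv2.imread(f"pics/{n}3c.png")
    J=lambda P:np.round((C[n].proj(P)-[x0,y0]+.5)*sc-.5).astype(int)
    for q in J([p]): cv2.circle(im,tuple(q),4,(0,0,255),-1)
    for sg in(-1,1):
        for b,cl in((0,(0,255,255)),(6,(0,255,0)),(13,(255,0,255))):
            for q in J([p+R[:,1]*sg*28-R[:,2]*b]): cv2.circle(im,tuple(q),3,cl,-1)
    cv2.polylines(im,[J([p,p-R[:,2]*19])],False,(0,0,255),1)
    cv2.imwrite(f"pics/{n}3d.png",im)
E
```

```text
(no output)
```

View pics/side3d.png

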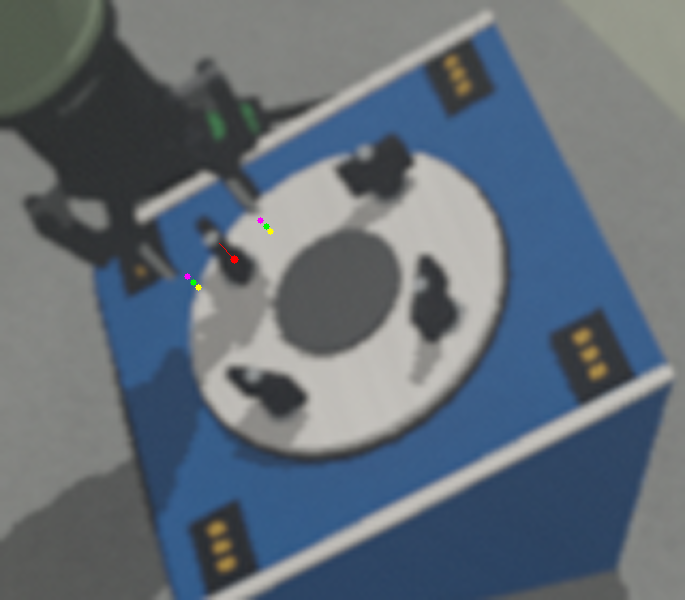

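View pics/top3d.png

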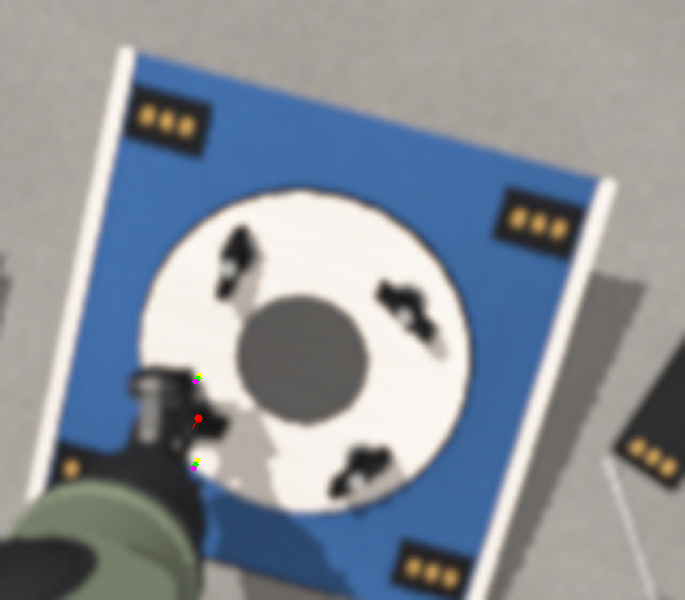

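Emit:
play_rows(
  commands=[
    {"ax":0,"ay":0,"az":0.004,"x":1.2,"y":1.4,"z":-4.4,"gripper":0.2},
    {"ax":0,"ay":0,"az":0,"x":0,"y":0,"z":0,"gripper":1},
    {"ax":0,"ay":0,"az":0,"x":0,"y":0,"z":0,"gripper":1},
    {"ax":0,"ay":0,"az":0,"x":0,"y":0,"z":0,"gripper":1},
    {"ax":0,"ay":0,"az":0,"x":0,"y":0,"z":0,"gripper":1},
    {"ax":0,"ay":0,"az":0,"x":0,"y":0,"z":0,"gripper":1},
  ],
  grip_force=40,
)

```text
clock: 3.85
tcp_pos: [533.7, 105.1, 116.2]
tcp_rot: [152.4, 5.6, 85.8]
force: [-1.0, -1.1, 7.9]
opening: 0.096
```

```bash
python3 mv.py b,12,10 b,-33,10 ; python3 - <<'E'
from station import cams
import cv2
for n in("side","top"):
    im=cams.capture(n); cv2.imwrite(f"pics/{n}4.png",im); cv2.imwrite(f"pics/{n}4c.png",cv2.resize(im[110:250,180:340],(685,600),interpolation=cv2.INTER_CUBIC))
E
```

```text
Fz [-0.4539  0.1199  0.8829] Fx [ 0.8537 -0.2255  0.4695] Fy [0.2554 0.9668 0.    ]
b 12.0 10.0 target [533.1 104.6 115.9] d [-0.7 -0.5 -0.3] w [ 0.0006  0.0021 -0.0003] deg 0.1 |d| 0.9
theta now 12.0 tilt err 0.12 clock 3.85 open 0.096 j [  10.   31.  -51.  128.   83.   44. -106.] F [ 3.1 -1.3  7.3] M [-0.21 -0.02 -0.07]
b -33.0 10.0 target [533.1 104.6 115.9] d [-0.7 -0.5 -0.3] w [ 0.3578 -0.0924 -0.6934] deg 45.0 |d| 0.9
theta now 12.0 tilt err 0.12 clock 3.85 open 0.096 j [  10.   31.  -51.  128.   83.   44. -106.] F [ 3.1 -1.3  7.3] M [-0.21 -0.02 -0.07]
```

View pics/side4c.png

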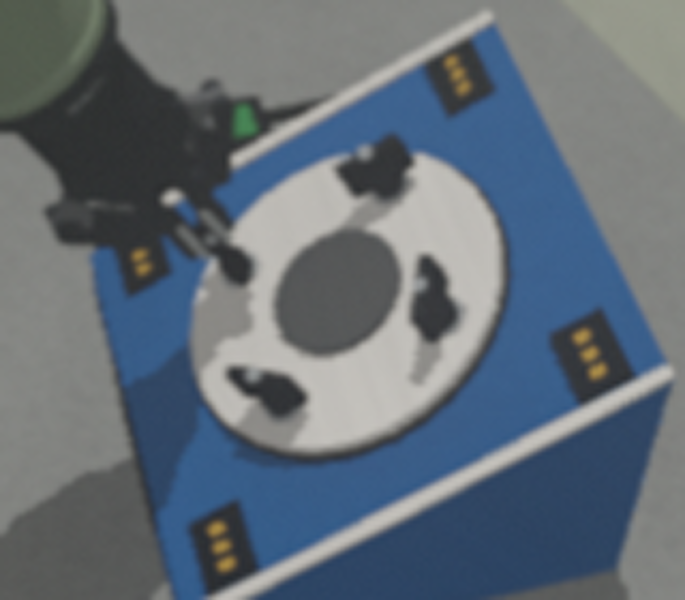

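Emit:
play_rows(
  commands=[
    {"ax":0.051,"ay":-0.013,"az":-0.099,"x":0,"y":0,"z":0,"gripper":1},
    {"ax":0.051,"ay":-0.013,"az":-0.099,"x":0,"y":0,"z":0,"gripper":1},
    {"ax":0.051,"ay":-0.013,"az":-0.099,"x":0,"y":0,"z":0,"gripper":1},
  ],
)

```text
clock: 4.2
tcp_pos: [533.8, 105.1, 116.3]
tcp_rot: [152.2, -3.6, 68.5]
force: [0.3, -1.8, 8.4]
opening: 0.098
```

```bash
python3 mv.py b,-33,10
```

```text
Fz [-0.4539  0.1199  0.8829] Fx [ 0.8537 -0.2255  0.4695] Fy [0.2554 0.9668 0.    ]
b -33.0 10.0 target [533.1 104.6 115.9] d [-0.8 -0.5 -0.4] w [ 0.2019 -0.0523 -0.392 ] deg 25.4 |d| 1.0
theta now -7.6 tilt err 0.06 clock 4.2 open 0.098 j [  10.   31.  -51.  128.   83.   44. -126.] F [ 4.6 -1.7  7.1] M [-0.24 -0.33  0.11]
```

Emit:
play_rows(
  commands=[
    {"ax":0,"ay":0,"az":0,"x":-2,"y":0,"z":4,"gripper":-1},
    {"ax":0,"ay":0,"az":0,"x":0,"y":0,"z":0,"gripper":-1},
    {"ax":0,"ay":0,"az":0,"x":0,"y":0,"z":0,"gripper":-1},
    {"ax":0,"ay":0,"az":0,"x":0,"y":0,"z":0,"gripper":-1},
    {"ax":0,"ay":0,"az":0,"x":0,"y":0,"z":0,"gripper":-1},
  ],
)

```text
clock: 4.62
tcp_pos: [531.3, 105.0, 119.5]
tcp_rot: [152.2, -3.3, 68.9]
force: [-0.3, -0.5, -0.4]
opening: 0.8
```

```bash
python3 mv.py b,172.4,10; python3 - <<'E'
from station import cams
import cv2
for n in("side","top"):
    im=cams.capture(n); cv2.imwrite(f"pics/{n}5.png",im); cv2.imwrite(f"pics/{n}5c.png",cv2.resize(im[110:250,180:340],(685,600),interpolation=cv2.INTER_CUBIC))
E
```

```text
Fz [-0.4539  0.1199  0.8829] Fx [ 0.8537 -0.2255  0.4695] Fy [0.2554 0.9668 0.    ]
b 172.4 10.0 target [533.1 104.6 115.9] d [ 1.8 -0.4 -3.6] w [-1.4215  0.3757  2.7674] deg 179.5 |d| 4.0
theta now -7.1 tilt err 0.04 clock 4.62 open 0.8 j [  10.   31.  -51.  129.   83.   44. -125.] F [-0.4 -0.6 -0.2] M [ 0.    0.44 -0.02]
```

View pics/side5c.png

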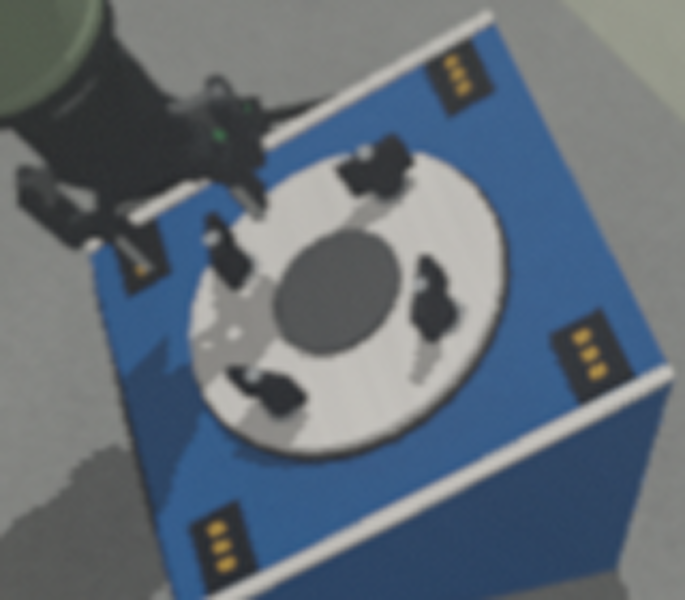

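Emit:
play_rows(
  commands=[
    {"ax":-0.055,"ay":0.0145,"az":0.107,"x":0,"y":0,"z":0,"gripper":-1},
    {"ax":-0.055,"ay":0.0145,"az":0.107,"x":0,"y":0,"z":0,"gripper":-1},
    {"ax":-0.055,"ay":0.0145,"az":0.107,"x":0,"y":0,"z":0,"gripper":-1},
    {"ax":-0.055,"ay":0.0145,"az":0.107,"x":0,"y":0,"z":0,"gripper":-1},
    {"ax":-0.055,"ay":0.0145,"az":0.107,"x":0,"y":0,"z":0,"gripper":-1},
    {"ax":-0.055,"ay":0.0145,"az":0.107,"x":0,"y":0,"z":0,"gripper":-1},
    {"ax":-0.055,"ay":0.0145,"az":0.107,"x":0,"y":0,"z":0,"gripper":-1},
    {"ax":-0.055,"ay":0.0145,"az":0.107,"x":0,"y":0,"z":0,"gripper":-1},
    {"ax":-0.055,"ay":0.0145,"az":0.107,"x":0,"y":0,"z":0,"gripper":-1},
    {"ax":-0.055,"ay":0.0145,"az":0.107,"x":0,"y":0,"z":0,"gripper":-1},
  ],
)

```text
clock: 5.55
tcp_pos: [531.3, 105.0, 119.4]
tcp_rot: [166.3, 24.6, 134.7]
force: [-0.3, 0.8, 0.4]
opening: 1.001
```

Emit:
play_rows(
  commands=[
    {"ax":-0.055,"ay":0.0145,"az":0.107,"x":0,"y":0,"z":0,"gripper":-1},
    {"ax":-0.055,"ay":0.0145,"az":0.107,"x":0,"y":0,"z":0,"gripper":-1},
    {"ax":-0.055,"ay":0.0145,"az":0.107,"x":0,"y":0,"z":0,"gripper":-1},
    {"ax":-0.055,"ay":0.0145,"az":0.107,"x":0,"y":0,"z":0,"gripper":-1},
    {"ax":-0.055,"ay":0.0145,"az":0.107,"x":0,"y":0,"z":0,"gripper":-1},
    {"ax":-0.055,"ay":0.0145,"az":0.107,"x":0,"y":0,"z":0,"gripper":-1},
    {"ax":-0.055,"ay":0.0145,"az":0.107,"x":0,"y":0,"z":0,"gripper":-1},
    {"ax":-0.055,"ay":0.0145,"az":0.107,"x":0,"y":0,"z":0,"gripper":-1},
    {"ax":-0.055,"ay":0.0145,"az":0.107,"x":0,"y":0,"z":0,"gripper":-1},
    {"ax":-0.055,"ay":0.0145,"az":0.107,"x":0,"y":0,"z":0,"gripper":-1},
  ],
)

```text
clock: 6.38
tcp_pos: [531.3, 105.0, 119.4]
tcp_rot: [-160.4, 20.4, -149.2]
force: [-0.4, -0.9, -0.1]
opening: 0.999
```

```bash
python3 mv.py b,172.4,10
```

```text
Fz [-0.4539  0.1199  0.8829] Fx [ 0.8537 -0.2255  0.4695] Fy [0.2554 0.9668 0.    ]
b 172.4 10.0 target [533.1 104.6 115.9] d [ 1.8 -0.4 -3.5] w [-0.3203  0.0848  0.6225] deg 40.4 |d| 3.9
theta now 132.0 tilt err 0.02 clock 6.38 open 0.999 j [ 10.  31. -51. 129.  83.  44.  14.] F [-0.2 -1.  -0.1] M [ 0.04  0.51 -0.05]
```

Emit:
play_rows(
  commands=[
    {"ax":-0.053,"ay":0.014,"az":0.103,"x":0,"y":0,"z":0,"gripper":-1},
    {"ax":-0.053,"ay":0.014,"az":0.103,"x":0,"y":0,"z":0,"gripper":-1},
    {"ax":-0.053,"ay":0.014,"az":0.103,"x":0,"y":0,"z":0,"gripper":-1},
    {"ax":-0.053,"ay":0.014,"az":0.103,"x":0,"y":0,"z":0,"gripper":-0.5},
    {"ax":-0.053,"ay":0.014,"az":0.103,"x":1,"y":0,"z":-1,"gripper":-0.3},
    {"ax":-0.053,"ay":0.014,"az":0.103,"x":1,"y":0,"z":-2,"gripper":-0.3},
    {"ax":0,"ay":0,"az":0,"x":0,"y":0,"z":0,"gripper":-0.3},
  ],
)

```text
clock: 6.97
tcp_pos: [533.3, 104.9, 116.2]
tcp_rot: [-152.2, 3.7, -111.8]
force: [-0.2, -0.1, 0.3]
opening: 0.652
```

```bash
python3 mv.py b,172.4,10
```

```text
Fz [-0.4539  0.1199  0.8829] Fx [ 0.8537 -0.2255  0.4695] Fy [0.2554 0.9668 0.    ]
b 172.4 10.0 target [533.1 104.6 115.9] d [-0.3 -0.4 -0.3] w [-0.0024  0.0006  0.0045] deg 0.3 |d| 0.5
theta now 172.1 tilt err 0.01 clock 6.97 open 0.652 j [ 10.  31. -51. 128.  83.  44.  54.] F [-0.1 -0.1  0.3] M [ 0.01  0.54 -0.01]
```

Emit:
play_rows(
  commands=[
    {"ax":0,"ay":0,"az":0,"x":0,"y":0,"z":0,"gripper":1},
    {"ax":0,"ay":0,"az":0,"x":0,"y":0,"z":0,"gripper":1},
    {"ax":0,"ay":0,"az":0,"x":0,"y":0,"z":0,"gripper":1},
    {"ax":0,"ay":0,"az":0,"x":0,"y":0,"z":0,"gripper":1},
    {"ax":0.05,"ay":-0.013,"az":-0.097,"x":0,"y":0,"z":0,"gripper":1},
    {"ax":0.05,"ay":-0.013,"az":-0.097,"x":0,"y":0,"z":0,"gripper":1},
    {"ax":0.05,"ay":-0.013,"az":-0.097,"x":0,"y":0,"z":0,"gripper":1},
    {"ax":0.05,"ay":-0.013,"az":-0.097,"x":0,"y":0,"z":0,"gripper":1},
    {"ax":0,"ay":0,"az":0,"x":0,"y":0,"z":0,"gripper":1},
  ],
)

```text
clock: 7.72
tcp_pos: [533.7, 104.8, 116.9]
tcp_rot: [-156.2, 15.2, -135.5]
force: [-0.9, -1.8, 5.3]
opening: 0.095
```

```bash
python3 mv.py b,147,10
```

```text
Fz [-0.4539  0.1199  0.8829] Fx [ 0.8537 -0.2255  0.4695] Fy [0.2554 0.9668 0.    ]
b 147.0 10.0 target [533.1 104.6 115.9] d [-0.6 -0.3 -1. ] w [-0.0076  0.0027  0.0144] deg 0.9 |d| 1.2
theta now 146.1 tilt err 0.04 clock 7.72 open 0.095 j [ 10.  31. -51. 128.  83.  44.  28.] F [ 2.1 -2.   4.8] M [-0.31  0.02  0.02]
```

Emit:
play_rows(
  commands=[
    {"ax":0,"ay":0,"az":0,"x":0,"y":0,"z":0,"gripper":-0.3},
    {"ax":0,"ay":0,"az":0,"x":0,"y":0,"z":0,"gripper":-0.3},
    {"ax":0,"ay":0,"az":0,"x":-4,"y":1,"z":8,"gripper":-0.3},
    {"ax":0,"ay":0,"az":0,"x":-10,"y":2,"z":18,"gripper":-0.3},
    {"ax":0,"ay":0,"az":0,"x":-10,"y":3,"z":20,"gripper":-0.3},
    {"ax":0,"ay":0,"az":0,"x":0,"y":0,"z":0,"gripper":-0.3},
  ],
)

```text
clock: 8.22
tcp_pos: [509.0, 112.3, 165.2]
tcp_rot: [-156.0, 15.1, -134.9]
force: [0.1, 2.1, 1.6]
opening: 0.649
```

```bash
python3 mv.py d,153,60
```

```text
Fz [-0.4539  0.1199  0.8829] Fx [ 0.8537 -0.2255  0.4695] Fy [0.2554 0.9668 0.    ]
d 153.0 60.0 target [573.8 -15.9 209.9] d [  64.8 -128.2   44.6] w [-0.0521  0.016   0.0969] deg 6.4 |d| 150.4
theta now 146.6 tilt err 0.19 clock 8.22 open 0.649 j [ 12.  24. -55. 129.  73.  43.  36.] F [0.4 2.1 1.6] M [ 0.08  0.45 -0.03]
```

Emit:
play_rows(
  commands=[
    {"ax":-0.009,"ay":0.003,"az":0.016,"x":10,"y":-20,"z":8,"gripper":-0.3},
    {"ax":-0.009,"ay":0.003,"az":0.016,"x":11,"y":-22,"z":8,"gripper":-0.3},
    {"ax":-0.009,"ay":0.003,"az":0.016,"x":11,"y":-22,"z":8,"gripper":-0.3},
    {"ax":-0.009,"ay":0.003,"az":0.016,"x":11,"y":-22,"z":8,"gripper":-0.3},
    {"ax":-0.009,"ay":0.003,"az":0.016,"x":11,"y":-22,"z":8,"gripper":-0.3},
    {"ax":-0.009,"ay":0.003,"az":0.016,"x":11,"y":-20,"z":5,"gripper":-0.3},
    {"ax":0,"ay":0,"az":0,"x":0,"y":0,"z":0,"gripper":-0.3},
  ],
)

```text
clock: 8.8
tcp_pos: [575.9, -21.5, 208.0]
tcp_rot: [-154.7, 12.0, -129.4]
force: [-1.1, -0.3, -1.0]
opening: 0.648
```

```bash
python3 mv.py d,153,60 d,153,10; python3 - <<'E'
from station import cams
import cv2
for n in("side","top"):
    im=cams.capture(n); cv2.imwrite(f"pics/{n}6.png",im); cv2.imwrite(f"pics/{n}6c.png",cv2.resize(im[110:250,180:340],(685,600),interpolation=cv2.INTER_CUBIC))
E
```

```text
Fz [-0.4539  0.1199  0.8829] Fx [ 0.8537 -0.2255  0.4695] Fy [0.2554 0.9668 0.    ]
d 153.0 60.0 target [573.8 -15.9 209.9] d [-2.   5.6  1.9] w [ 0.0043 -0.004   0.0073] deg 0.5 |d| 6.3
theta now 152.8 tilt err 0.48 clock 8.8 open 0.648 j [ 33.  22. -54. 122.  62.  36.  73.] F [-1.4 -0.6 -0.4] M [-0.05  0.51 -0.04]
d 153.0 10.0 target [596.5 -21.9 165.7] d [ 20.7  -0.4 -42.3] w [ 0.0043 -0.004   0.0073] deg 0.5 |d| 47.1
theta now 152.8 tilt err 0.48 clock 8.8 open 0.648 j [ 33.  22. -54. 122.  62.  36.  73.] F [-1.4 -0.6 -0.4] M [-0.05  0.51 -0.04]
```

View pics/side6c.png

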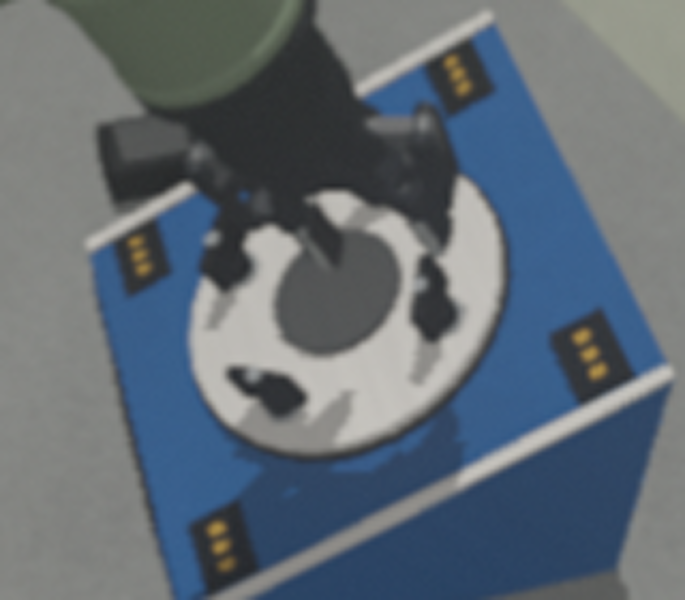

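View pics/top6c.png

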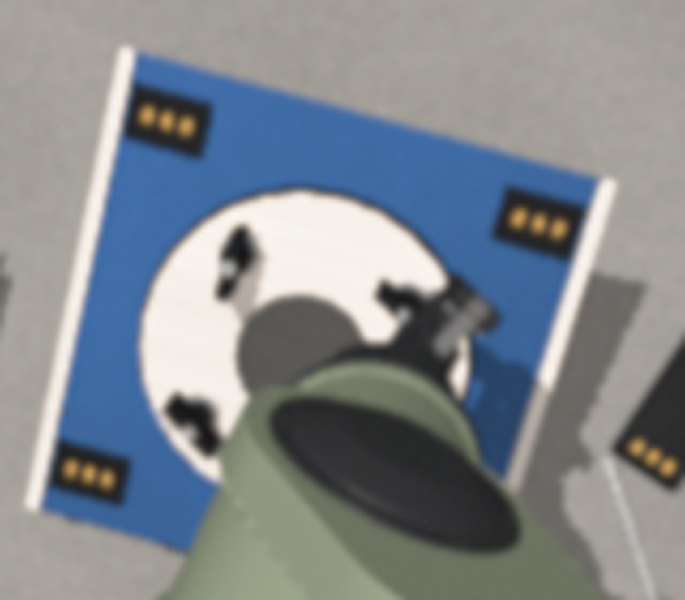

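Emit:
play_rows(
  commands=[
    {"ax":0.004,"ay":-0.004,"az":0.007,"x":-2,"y":5.5,"z":0,"gripper":-0.3},
    {"ax":0,"ay":0,"az":0,"x":7,"y":-2,"z":-14,"gripper":-0.3},
    {"ax":0,"ay":0,"az":0,"x":8,"y":-2,"z":-14,"gripper":-0.3},
    {"ax":0,"ay":0,"az":0,"x":8,"y":-2,"z":-14,"gripper":-0.3},
    {"ax":0,"ay":0,"az":0,"x":0,"y":0,"z":0,"gripper":-0.3},
    {"ax":0,"ay":0,"az":0,"x":0,"y":0,"z":0,"gripper":-0.3},
  ],
)

```text
clock: 9.4
tcp_pos: [594.6, -15.9, 164.9]
tcp_rot: [-154.8, 12.3, -128.7]
force: [0.3, 0.4, 0.3]
opening: 0.65
```

```bash
python3 mv.py d,153,10 d,108,10
```

```text
Fz [-0.4539  0.1199  0.8829] Fx [ 0.8537 -0.2255  0.4695] Fy [0.2554 0.9668 0.    ]
d 153.0 10.0 target [596.5 -21.9 165.7] d [ 1.9 -6.   0.8] w [-0.0023 -0.002  -0.0059] deg 0.4 |d| 6.4
theta now 153.3 tilt err 0.28 clock 9.4 open 0.65 j [ 28.  27. -50. 122.  73.  35.  64.] F [0.3 0.4 0.2] M [ 0.02  0.48 -0.  ]
d 108.0 10.0 target [596.5 -21.9 165.7] d [ 1.9 -6.   0.8] w [ 0.354  -0.0943 -0.6997] deg 45.3 |d| 6.4
theta now 153.3 tilt err 0.28 clock 9.4 open 0.65 j [ 28.  27. -50. 122.  73.  35.  64.] F [0.3 0.4 0.2] M [ 0.02  0.48 -0.  ]
```

Emit:
play_rows(
  commands=[
    {"ax":-0.002,"ay":-0.002,"az":-0.006,"x":1.9,"y":-6,"z":0.8,"gripper":-0.3},
    {"ax":0,"ay":0,"az":0,"x":0,"y":0,"z":0,"gripper":-0.3},
    {"ax":0,"ay":0,"az":0,"x":0,"y":0,"z":0,"gripper":-0.3},
  ],
)

```text
clock: 9.65
tcp_pos: [597.3, -23.7, 167.2]
tcp_rot: [-154.5, 12.4, -129.2]
force: [-0.0, -0.4, 0.4]
opening: 0.649
```

```bash
python3 mv.py d,153,10
```

```text
Fz [-0.4539  0.1199  0.8829] Fx [ 0.8537 -0.2255  0.4695] Fy [0.2554 0.9668 0.    ]
d 153.0 10.0 target [596.5 -21.9 165.7] d [-0.8  1.8 -1.5] w [0.0008 0.0026 0.0029] deg 0.2 |d| 2.5
theta now 152.9 tilt err 0.18 clock 9.65 open 0.649 j [ 29.  27. -49. 122.  73.  35.  64.] F [ 0.3 -0.4  0.3] M [-0.05  0.5   0.03]
```

Emit:
play_rows(
  commands=[
    {"ax":0,"ay":0,"az":0,"x":-0.8,"y":1.8,"z":-1.5,"gripper":0.2},
    {"ax":0,"ay":0,"az":0,"x":0,"y":0,"z":0,"gripper":1},
    {"ax":0,"ay":0,"az":0,"x":0,"y":0,"z":0,"gripper":1},
    {"ax":0,"ay":0,"az":0,"x":0,"y":0,"z":0,"gripper":1},
    {"ax":0,"ay":0,"az":0,"x":0,"y":0,"z":0,"gripper":1},
  ],
)

```text
clock: 10.07
tcp_pos: [597.2, -22.5, 165.6]
tcp_rot: [-154.4, 12.3, -129.2]
force: [1.0, -5.1, 9.3]
opening: 0.098
```

```bash
python3 mv.py d,108,10
```

```text
Fz [-0.4539  0.1199  0.8829] Fx [ 0.8537 -0.2255  0.4695] Fy [0.2554 0.9668 0.    ]
d 108.0 10.0 target [596.5 -21.9 165.7] d [-0.6  0.6  0.1] w [ 0.359  -0.0925 -0.6894] deg 44.8 |d| 0.9
theta now 152.8 tilt err 0.24 clock 10.07 open 0.098 j [ 28.  27. -49. 122.  73.  35.  64.] F [ 6.4 -4.6  7.1] M [-0.85 -0.72 -0.05]
```

Emit:
play_rows(
  commands=[
    {"ax":0.051,"ay":-0.013,"az":-0.099,"x":0,"y":0,"z":0,"gripper":1},
    {"ax":0.051,"ay":-0.013,"az":-0.099,"x":0,"y":0,"z":0,"gripper":1},
    {"ax":0.051,"ay":-0.013,"az":-0.099,"x":0,"y":0,"z":0,"gripper":1},
    {"ax":0.051,"ay":-0.013,"az":-0.099,"x":0,"y":0,"z":0,"gripper":1},
    {"ax":0.051,"ay":-0.013,"az":-0.099,"x":0,"y":0,"z":0,"gripper":1},
    {"ax":0.051,"ay":-0.013,"az":-0.099,"x":0,"y":0,"z":0,"gripper":1},
    {"ax":0.051,"ay":-0.013,"az":-0.099,"x":0,"y":0,"z":0,"gripper":1},
    {"ax":0,"ay":0,"az":0,"x":0,"y":0,"z":0,"gripper":1},
  ],
)

```text
clock: 10.73
tcp_pos: [596.9, -21.7, 165.4]
tcp_rot: [-170.9, 26.5, -175.2]
force: [-0.9, 0.9, 5.5]
opening: 0.096
```

```bash
python3 mv.py d,108,10
```

```text
Fz [-0.4539  0.1199  0.8829] Fx [ 0.8537 -0.2255  0.4695] Fy [0.2554 0.9668 0.    ]
d 108.0 10.0 target [596.5 -21.9 165.7] d [-0.3 -0.3  0.3] w [-0.004  -0.0006  0.0086] deg 0.5 |d| 0.5
theta now 107.5 tilt err 0.1 clock 10.73 open 0.096 j [ 26.  26. -45. 122.  71.  33.  20.] F [1.6 0.7 5.4] M [-0.12  0.08  0.03]
```

Emit:
play_rows(
  commands=[
    {"ax":0,"ay":0,"az":0,"x":0,"y":0,"z":0,"gripper":-0.3},
    {"ax":0,"ay":0,"az":0,"x":0,"y":0,"z":0,"gripper":-0.3},
    {"ax":0,"ay":0,"az":0,"x":-4,"y":1,"z":8,"gripper":-0.3},
    {"ax":0,"ay":0,"az":0,"x":-10,"y":2,"z":19,"gripper":-0.3},
    {"ax":0,"ay":0,"az":0,"x":-9,"y":3,"z":18,"gripper":-0.3},
    {"ax":0,"ay":0,"az":0,"x":0,"y":0,"z":0,"gripper":-0.3},
    {"ax":0,"ay":0,"az":0,"x":0,"y":0,"z":0,"gripper":-0.3},
  ],
)

```text
clock: 11.32
tcp_pos: [573.6, -16.0, 210.6]
tcp_rot: [-170.7, 26.5, -174.7]
force: [-1.0, 0.0, -0.0]
opening: 0.647
```

```bash
python3 mv.py c,50,60; python3 - <<'E'
from station import cams
import cv2
for n in("side","top"):
    im=cams.capture(n); cv2.imwrite(f"pics/{n}7.png",im); cv2.imwrite(f"pics/{n}7c.png",cv2.resize(im[110:250,180:340],(685,600),interpolation=cv2.INTER_CUBIC))
E
```

```text
Fz [-0.4539  0.1199  0.8829] Fx [ 0.8537 -0.2255  0.4695] Fy [0.2554 0.9668 0.    ]
c 50.0 60.0 target [483.3   8.  160.1] d [-90.4  24.  -50.6] w [ 0.459  -0.1229 -0.8924] deg 57.9 |d| 106.3
theta now 107.9 tilt err 0.09 clock 11.32 open 0.647 j [ 30.  20. -50. 122.  60.  34.  29.] F [-0.9 -0.2  0.4] M [ 0.04  0.5  -0.01]
```

View pics/side7c.png

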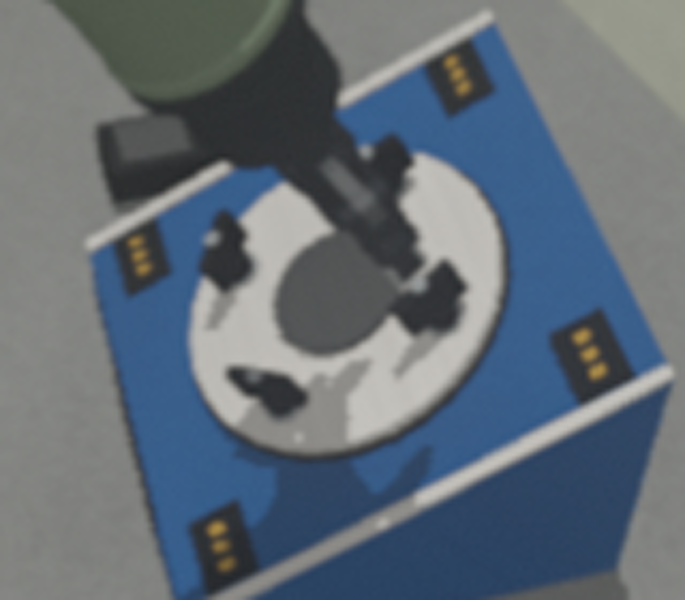

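Emit:
play_rows(
  commands=[
    {"ax":0.051,"ay":-0.0137,"az":-0.099,"x":-11,"y":3,"z":-6,"gripper":-0.3},
    {"ax":0.051,"ay":-0.0137,"az":-0.099,"x":-11,"y":3,"z":-6,"gripper":-0.3},
    {"ax":0.051,"ay":-0.0137,"az":-0.099,"x":-11,"y":3,"z":-6,"gripper":-0.3},
    {"ax":0.051,"ay":-0.0137,"az":-0.099,"x":-11,"y":3,"z":-6,"gripper":-0.3},
    {"ax":0.051,"ay":-0.0137,"az":-0.099,"x":-11,"y":3,"z":-6,"gripper":-0.3},
    {"ax":0.051,"ay":-0.0137,"az":-0.099,"x":-11,"y":3,"z":-6,"gripper":-0.3},
    {"ax":0.051,"ay":-0.0137,"az":-0.099,"x":-11,"y":3,"z":-6,"gripper":-0.3},
    {"ax":0.051,"ay":-0.0137,"az":-0.099,"x":-13,"y":3,"z":-9,"gripper":-0.3},
    {"ax":0.051,"ay":-0.0137,"az":-0.1,"x":0,"y":0,"z":0,"gripper":-0.3},
    {"ax":0,"ay":0,"az":0,"x":0,"y":0,"z":0,"gripper":-0.3},
  ],
)

```text
clock: 12.25
tcp_pos: [485.1, 8.0, 159.3]
tcp_rot: [161.5, 21.2, 122.6]
force: [0.4, 0.7, 0.8]
opening: 0.647
```

```bash
python3 mv.py c,50,60 c,50,10
```

```text
Fz [-0.4539  0.1199  0.8829] Fx [ 0.8537 -0.2255  0.4695] Fy [0.2554 0.9668 0.    ]
c 50.0 60.0 target [483.3   8.  160.1] d [-1.8  0.   0.7] w [ 0.0051 -0.0032 -0.0138] deg 0.9 |d| 2.0
theta now 50.9 tilt err 0.13 clock 12.25 open 0.647 j [ 18.  16. -42. 136.  76.  28. -54.] F [0.6 0.8 0.6] M [-0.03  0.48 -0.02]
c 50.0 10.0 target [506.    2.  115.9] d [ 20.9  -6.  -43.4] w [ 0.0051 -0.0032 -0.0138] deg 0.9 |d| 48.5
theta now 50.9 tilt err 0.13 clock 12.25 open 0.647 j [ 18.  16. -42. 136.  76.  28. -54.] F [0.6 0.8 0.6] M [-0.03  0.48 -0.02]
```

Emit:
play_rows(
  commands=[
    {"ax":0.005,"ay":-0.003,"az":-0.013,"x":6,"y":-2,"z":-14,"gripper":-0.3},
    {"ax":0,"ay":0,"az":0,"x":7,"y":-2,"z":-14,"gripper":-0.3},
    {"ax":0,"ay":0,"az":0,"x":8,"y":-2,"z":-15,"gripper":-0.3},
    {"ax":0,"ay":0,"az":0,"x":0,"y":0,"z":0,"gripper":-0.3},
    {"ax":0,"ay":0,"az":0,"x":0,"y":0,"z":0,"gripper":-0.3},
  ],
)

```text
clock: 12.67
tcp_pos: [506.2, 1.9, 116.4]
tcp_rot: [161.3, 21.2, 122.1]
force: [0.1, -0.7, -0.5]
opening: 0.652
```

```bash
python3 mv.py c,50,10
```

```text
Fz [-0.4539  0.1199  0.8829] Fx [ 0.8537 -0.2255  0.4695] Fy [0.2554 0.9668 0.    ]
c 50.0 10.0 target [506.    2.  115.9] d [-0.3  0.1 -0.5] w [ 0.0033 -0.0019 -0.0072] deg 0.5 |d| 0.6
theta now 50.5 tilt err 0.06 clock 12.67 open 0.652 j [ 16.  24. -40. 136.  91.  30. -67.] F [ 0.  -0.6 -0.6] M [-0.03  0.5   0.03]
```

Emit:
play_rows(
  commands=[
    {"ax":0,"ay":0,"az":0,"x":0,"y":0,"z":0,"gripper":1},
    {"ax":0,"ay":0,"az":0,"x":0,"y":0,"z":0,"gripper":1},
    {"ax":0,"ay":0,"az":0,"x":0,"y":0,"z":0,"gripper":1},
    {"ax":0,"ay":0,"az":0,"x":0,"y":0,"z":0,"gripper":1},
    {"ax":0,"ay":0,"az":0,"x":0,"y":0,"z":0,"gripper":1},
  ],
)

```text
clock: 13.08
tcp_pos: [506.8, 1.7, 118.0]
tcp_rot: [161.1, 21.3, 122.0]
force: [-6.8, -0.3, 10.7]
opening: 0.094
```

```bash
python3 mv.py c,5,10
```

```text
Fz [-0.4539  0.1199  0.8829] Fx [ 0.8537 -0.2255  0.4695] Fy [0.2554 0.9668 0.    ]
c 5.0 10.0 target [506.    2.  115.9] d [-0.8  0.3 -2.1] w [ 0.3607 -0.0925 -0.6981] deg 45.3 |d| 2.3
theta now 50.3 tilt err 0.16 clock 13.08 open 0.094 j [ 16.  24. -40. 136.  91.  30. -67.] F [-0.7 -2.  12.5] M [-0.4   0.55 -0.02]
```

Emit:
play_rows(
  commands=[
    {"ax":0.051,"ay":-0.0135,"az":-0.099,"x":0,"y":0,"z":0,"gripper":1},
    {"ax":0.051,"ay":-0.0135,"az":-0.099,"x":0,"y":0,"z":0,"gripper":1},
    {"ax":0.051,"ay":-0.0135,"az":-0.099,"x":0,"y":0,"z":0,"gripper":1},
    {"ax":0.051,"ay":-0.0135,"az":-0.099,"x":0,"y":0,"z":0,"gripper":1},
    {"ax":0.051,"ay":-0.0135,"az":-0.099,"x":0,"y":0,"z":0,"gripper":1},
    {"ax":0.051,"ay":-0.0135,"az":-0.099,"x":0,"y":0,"z":0,"gripper":1},
    {"ax":0.051,"ay":-0.0135,"az":-0.099,"x":0,"y":0,"z":0,"gripper":1},
    {"ax":0,"ay":0,"az":0,"x":0,"y":0,"z":0,"gripper":1},
  ],
)

```text
clock: 13.75
tcp_pos: [506.6, 1.6, 117.9]
tcp_rot: [151.9, 2.3, 79.5]
force: [-7.9, 0.2, 13.0]
opening: 0.091
```

```bash
python3 mv.py c,5,10
```

```text
Fz [-0.4539  0.1199  0.8829] Fx [ 0.8537 -0.2255  0.4695] Fy [0.2554 0.9668 0.    ]
c 5.0 10.0 target [506.    2.  115.9] d [-0.6  0.4 -2. ] w [0.0004 0.0025 0.0021] deg 0.2 |d| 2.1
theta now 4.9 tilt err 0.15 clock 13.75 open 0.091 j [  19.   25.  -44.  136.   91.   32. -112.] F [-0.7 -1.8 15. ] M [-0.49  0.75 -0.04]
```

Screw c has been turned 45°. Next I release it and go to a (θ = 92).

Emit:
play_rows(
  commands=[
    {"ax":0,"ay":0,"az":0,"x":0,"y":0,"z":0,"gripper":-0.3},
    {"ax":0,"ay":0,"az":0,"x":0,"y":0,"z":0,"gripper":-0.3},
    {"ax":0,"ay":0,"az":0,"x":-4,"y":1,"z":8,"gripper":-0.3},
    {"ax":0,"ay":0,"az":0,"x":-10,"y":2,"z":19,"gripper":-0.3},
    {"ax":0,"ay":0,"az":0,"x":-9,"y":3,"z":18,"gripper":-0.3},
    {"ax":0,"ay":0,"az":0,"x":0,"y":0,"z":0,"gripper":-0.3},
    {"ax":0,"ay":0,"az":0,"x":0,"y":0,"z":0,"gripper":-0.3},
  ],
)

```text
clock: 14.33
tcp_pos: [484.2, 7.6, 163.4]
tcp_rot: [151.9, 2.6, 79.9]
force: [0.7, -0.5, -0.9]
opening: 0.655
```

```bash
python3 mv.py a,92,60; python3 - <<'E'
from station import cams
import cv2
for n in("side","top"):
    im=cams.capture(n); cv2.imwrite(f"pics/{n}8.png",im); cv2.imwrite(f"pics/{n}8c.png",cv2.resize(im[110:250,180:340],(685,600),interpolation=cv2.INTER_CUBIC))
E
```

```text
Fz [-0.4539  0.1199  0.8829] Fx [ 0.8537 -0.2255  0.4695] Fy [0.2554 0.9668 0.    ]
a 92.0 60.0 target [600.9  86.6 209.9] d [116.7  79.   46.5] w [-0.688   0.1858  1.3343] deg 86.7 |d| 148.4
theta now 5.3 tilt err 0.25 clock 14.33 open 0.655 j [ 21.  16. -46. 136.  76.  29. -99.] F [ 0.3 -0.3 -1.1] M [0.02 0.5  0.03]
```

View pics/side8c.png

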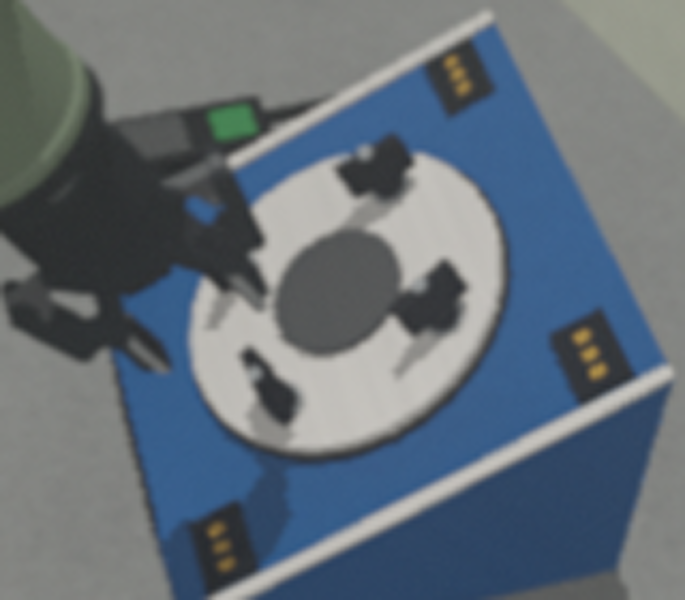

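View pics/top8c.png

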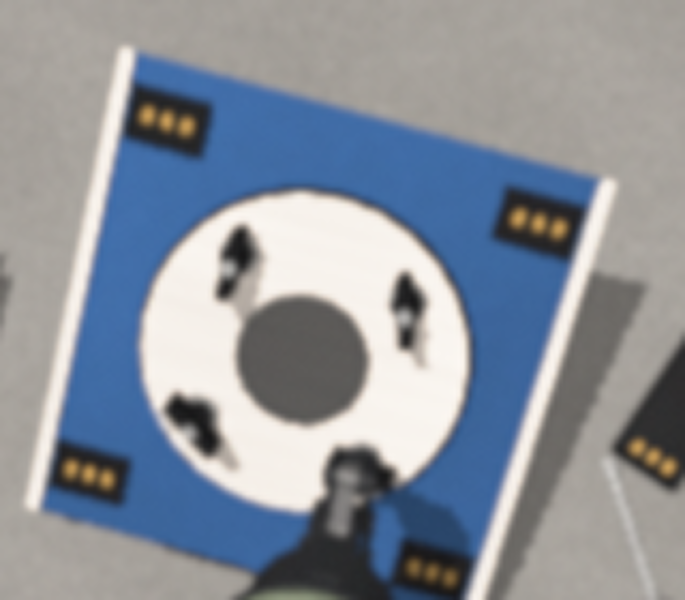

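Emit:
play_rows(
  commands=[
    {"ax":-0.053,"ay":0.0143,"az":0.1026,"x":9,"y":6,"z":4,"gripper":-0.3},
    {"ax":-0.053,"ay":0.0143,"az":0.1026,"x":9,"y":6,"z":4,"gripper":-0.3},
    {"ax":-0.053,"ay":0.0143,"az":0.1026,"x":9,"y":6,"z":4,"gripper":-0.3},
    {"ax":-0.053,"ay":0.0143,"az":0.1026,"x":9,"y":6,"z":4,"gripper":-0.3},
    {"ax":-0.053,"ay":0.0143,"az":0.1026,"x":9,"y":6,"z":4,"gripper":-0.3},
    {"ax":-0.053,"ay":0.0143,"az":0.1026,"x":9,"y":6,"z":4,"gripper":-0.3},
    {"ax":-0.053,"ay":0.0143,"az":0.1026,"x":9,"y":6,"z":4,"gripper":-0.3},
    {"ax":-0.053,"ay":0.0143,"az":0.1026,"x":9,"y":6,"z":4,"gripper":-0.3},
    {"ax":-0.053,"ay":0.0143,"az":0.1026,"x":9,"y":6,"z":4,"gripper":-0.3},
    {"ax":-0.053,"ay":0.0143,"az":0.1026,"x":9,"y":6,"z":4,"gripper":-0.3},
  ],
)

```text
clock: 15.27
tcp_pos: [574.1, 67.8, 201.3]
tcp_rot: [171.0, 26.6, 145.3]
force: [0.2, -0.7, -0.8]
opening: 0.645
```

Emit:
play_rows(
  commands=[
    {"ax":-0.053,"ay":0.0143,"az":0.1026,"x":9,"y":6,"z":2,"gripper":-0.3},
    {"ax":-0.053,"ay":0.0143,"az":0.1026,"x":9,"y":6,"z":2,"gripper":-0.3},
    {"ax":-0.053,"ay":0.0143,"az":0.1026,"x":9,"y":6,"z":2,"gripper":-0.3},
    {"ax":0,"ay":0,"az":0,"x":0,"y":0,"z":0,"gripper":-0.3},
    {"ax":0,"ay":0,"az":0,"x":0,"y":0,"z":0,"gripper":-0.3},
  ],
)

```text
clock: 15.68
tcp_pos: [600.5, 85.7, 207.0]
tcp_rot: [-178.9, 27.9, 167.2]
force: [0.7, 0.0, -0.1]
opening: 0.651
```

```bash
python3 mv.py a,92,60 a,92,10
```

```text
Fz [-0.4539  0.1199  0.8829] Fx [ 0.8537 -0.2255  0.4695] Fy [0.2554 0.9668 0.    ]
a 92.0 60.0 target [600.9  86.6 209.9] d [0.4 0.9 2.8] w [ 0.0008 -0.0015  0.0046] deg 0.3 |d| 3.0
theta now 91.8 tilt err 0.19 clock 15.68 open 0.651 j [ 19.  27. -56. 116.  65.  46.   1.] F [ 0.5  0.2 -0.3] M [-0.02  0.53 -0.01]
a 92.0 10.0 target [623.6  80.6 165.7] d [ 23.1  -5.1 -41.3] w [ 0.0008 -0.0015  0.0046] deg 0.3 |d| 47.6
theta now 91.8 tilt err 0.19 clock 15.68 open 0.651 j [ 19.  27. -56. 116.  65.  46.   1.] F [ 0.5  0.2 -0.3] M [-0.02  0.53 -0.01]
```

Emit:
play_rows(
  commands=[
    {"ax":0,"ay":0,"az":0,"x":7,"y":-1,"z":-13,"gripper":-0.3},
    {"ax":0,"ay":0,"az":0,"x":8,"y":-2,"z":-14,"gripper":-0.3},
    {"ax":0,"ay":0,"az":0,"x":8,"y":-2,"z":-14,"gripper":-0.3},
    {"ax":0,"ay":0,"az":0,"x":0,"y":0,"z":0,"gripper":-0.3},
    {"ax":0,"ay":0,"az":0,"x":0,"y":0,"z":0,"gripper":-0.3},
  ],
)

```text
clock: 16.1
tcp_pos: [622.9, 80.5, 166.5]
tcp_rot: [-178.8, 27.9, 167.3]
force: [-0.2, 0.7, 0.6]
opening: 0.65
```

```bash
python3 mv.py a,92,10; python3 - <<'E'
from station import cams
import cv2
for n in("side","top"):
    im=cams.capture(n); cv2.imwrite(f"pics/{n}9.png",im); cv2.imwrite(f"pics/{n}9c.png",cv2.resize(im[110:250,180:340],(685,600),interpolation=cv2.INTER_CUBIC))
E
```

```text
Fz [-0.4539  0.1199  0.8829] Fx [ 0.8537 -0.2255  0.4695] Fy [0.2554 0.9668 0.    ]
a 92.0 10.0 target [623.6  80.6 165.7] d [ 0.8  0.1 -0.8] w [ 0.0018 -0.0018  0.004 ] deg 0.3 |d| 1.1
theta now 91.9 tilt err 0.23 clock 16.1 open 0.65 j [ 17.  32. -52. 116.  72.  45.  -4.] F [-0.   0.6  0.7] M [ 0.03  0.49 -0.03]
```

View pics/top9c.png

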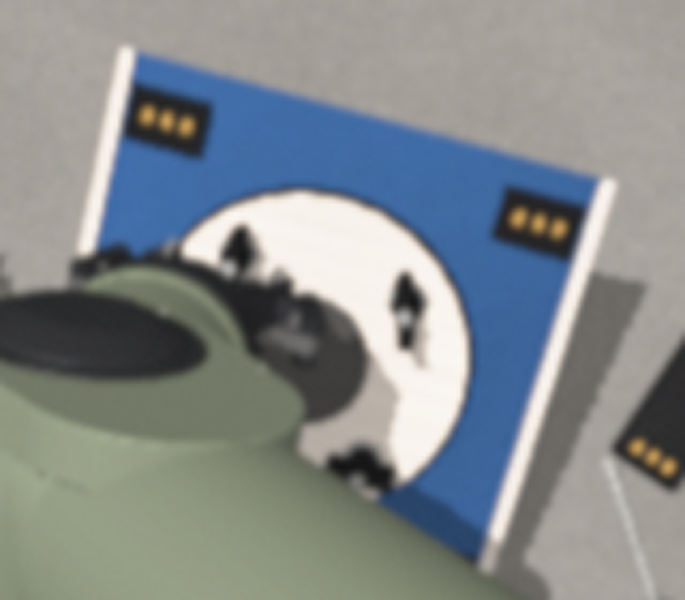

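Emit:
play_rows(
  commands=[
    {"ax":0,"ay":0,"az":0,"x":0.8,"y":0,"z":-0.8,"gripper":1},
    {"ax":0,"ay":0,"az":0,"x":0,"y":0,"z":0,"gripper":1},
    {"ax":0,"ay":0,"az":0,"x":0,"y":0,"z":0,"gripper":1},
    {"ax":0,"ay":0,"az":0,"x":0,"y":0,"z":0,"gripper":1},
    {"ax":0,"ay":0,"az":0,"x":0,"y":0,"z":0,"gripper":1},
  ],
)

```text
clock: 16.62
tcp_pos: [624.6, 81.0, 167.0]
tcp_rot: [-178.8, 28.0, 167.4]
force: [-4.2, 1.6, 5.8]
opening: 0.093
```

```bash
python3 mv.py a,47,10
```

```text
Fz [-0.4539  0.1199  0.8829] Fx [ 0.8537 -0.2255  0.4695] Fy [0.2554 0.9668 0.    ]
a 47.0 10.0 target [623.6  80.6 165.7] d [-1.  -0.4 -1.3] w [ 0.359  -0.0949 -0.6917] deg 45.0 |d| 1.6
theta now 92.0 tilt err 0.18 clock 16.62 open 0.093 j [ 17.  32. -52. 115.  72.  45.  -4.] F [-1.3  0.4  7.2] M [-0.02  0.51 -0.1 ]
```

Emit:
play_rows(
  commands=[
    {"ax":0.051,"ay":-0.0135,"az":-0.099,"x":0,"y":0,"z":0,"gripper":1},
    {"ax":0.051,"ay":-0.0135,"az":-0.099,"x":0,"y":0,"z":0,"gripper":1},
    {"ax":0.051,"ay":-0.0135,"az":-0.099,"x":0,"y":0,"z":0,"gripper":1},
    {"ax":0.051,"ay":-0.0135,"az":-0.099,"x":0,"y":0,"z":0,"gripper":1},
    {"ax":0.051,"ay":-0.0135,"az":-0.099,"x":0,"y":0,"z":0,"gripper":1},
    {"ax":0.051,"ay":-0.0135,"az":-0.099,"x":0,"y":0,"z":0,"gripper":1},
    {"ax":0.051,"ay":-0.0135,"az":-0.099,"x":0,"y":0,"z":0,"gripper":1},
    {"ax":0,"ay":0,"az":0,"x":0,"y":0,"z":0,"gripper":1},
  ],
)

```text
clock: 17.28
tcp_pos: [624.3, 80.8, 166.9]
tcp_rot: [160.0, 20.0, 118.2]
force: [-5.0, -1.2, 6.7]
opening: 0.096
```

```bash
python3 mv.py a,47,10
```

```text
Fz [-0.4539  0.1199  0.8829] Fx [ 0.8537 -0.2255  0.4695] Fy [0.2554 0.9668 0.    ]
a 47.0 10.0 target [623.6  80.6 165.7] d [-0.7 -0.1 -1.2] w [-0.0019 -0.0006  0.008 ] deg 0.5 |d| 1.4
theta now 46.5 tilt err 0.15 clock 17.28 open 0.096 j [ 14.  31. -48. 116.  70.  43. -48.] F [-0.8 -2.5  8. ] M [-0.41  0.82 -0.01]
```

Emit:
play_rows(
  commands=[
    {"ax":0,"ay":0,"az":0,"x":0,"y":0,"z":0,"gripper":-0.3},
    {"ax":0,"ay":0,"az":0,"x":0,"y":0,"z":0,"gripper":-0.3},
    {"ax":0,"ay":0,"az":0,"x":-4,"y":1,"z":8,"gripper":-0.3},
    {"ax":0,"ay":0,"az":0,"x":-10,"y":2,"z":19,"gripper":-0.3},
    {"ax":0,"ay":0,"az":0,"x":-9,"y":3,"z":18,"gripper":-0.3},
    {"ax":0,"ay":0,"az":0,"x":0,"y":0,"z":0,"gripper":-0.3},
  ],
)

```text
clock: 17.78
tcp_pos: [601.2, 88.3, 215.0]
tcp_rot: [160.0, 20.2, 118.7]
force: [-0.1, 1.0, 0.8]
opening: 0.65
```

```bash
python3 mv.py c,185,60; python3 - <<'E'
from station import cams
import cv2
for n in("side","top"):
    im=cams.capture(n); cv2.imwrite(f"pics/{n}10.png",im); cv2.imwrite(f"pics/{n}10c.png",cv2.resize(im[110:250,180:340],(685,600),interpolation=cv2.INTER_CUBIC))
E
```

```text
Fz [-0.4539  0.1199  0.8829] Fx [ 0.8537 -0.2255  0.4695] Fy [0.2554 0.9668 0.    ]
c 185.0 60.0 target [483.3   8.  160.1] d [-117.9  -80.3  -55. ] w [-1.0941  0.2899  2.1248] deg 137.9 |d| 152.8
theta now 47.1 tilt err 0.09 clock 17.78 open 0.65 j [ 17.  25. -52. 116.  62.  44. -42.] F [0.1 0.9 0.9] M [0.05 0.44 0.03]
```

View pics/side10c.png

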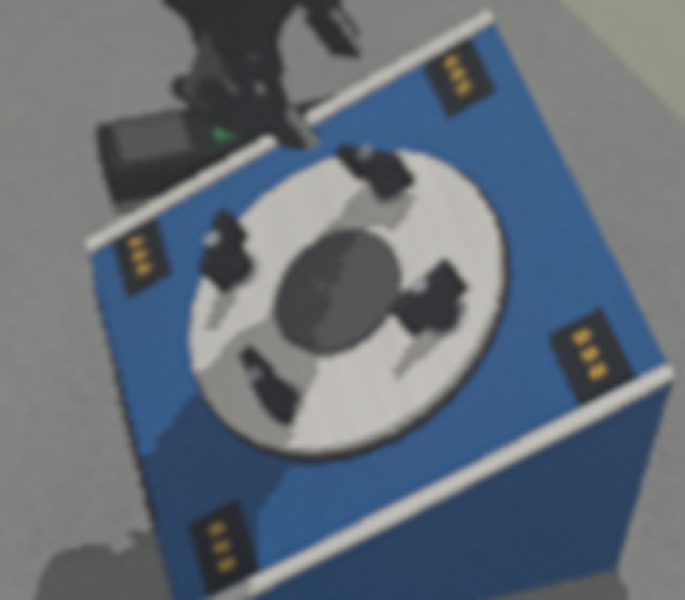

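View pics/top10c.png

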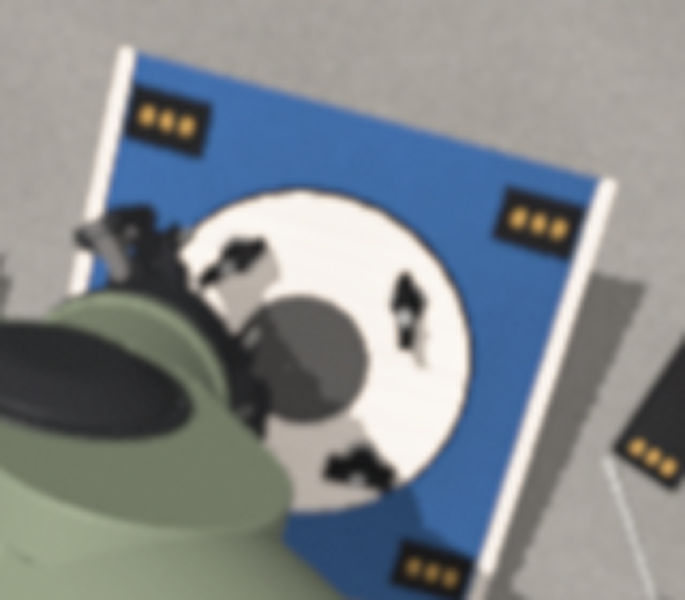

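Emit:
play_rows(
  commands=[
    {"ax":-0.0547,"ay":0.0145,"az":0.106,"x":-6,"y":-4,"z":-2.5,"gripper":-0.3},
    {"ax":-0.0547,"ay":0.0145,"az":0.106,"x":-6,"y":-4,"z":-2.5,"gripper":-0.3},
    {"ax":-0.0547,"ay":0.0145,"az":0.106,"x":-6,"y":-4,"z":-2.5,"gripper":-0.3},
    {"ax":-0.0547,"ay":0.0145,"az":0.106,"x":-6,"y":-4,"z":-2.5,"gripper":-0.3},
    {"ax":-0.0547,"ay":0.0145,"az":0.106,"x":-6,"y":-4,"z":-2.5,"gripper":-0.3},
    {"ax":-0.0547,"ay":0.0145,"az":0.106,"x":-6,"y":-4,"z":-2.5,"gripper":-0.3},
    {"ax":-0.0547,"ay":0.0145,"az":0.106,"x":-6,"y":-4,"z":-2.5,"gripper":-0.3},
    {"ax":-0.0547,"ay":0.0145,"az":0.106,"x":-6,"y":-4,"z":-2.5,"gripper":-0.3},
    {"ax":-0.0547,"ay":0.0145,"az":0.106,"x":-6,"y":-4,"z":-2.5,"gripper":-0.3},
    {"ax":-0.0547,"ay":0.0145,"az":0.106,"x":-6,"y":-4,"z":-2.5,"gripper":-0.3},
  ],
)

```text
clock: 18.72
tcp_pos: [541.1, 46.3, 185.8]
tcp_rot: [-166.6, 24.9, -165.7]
force: [-0.3, -0.8, 0.1]
opening: 0.652
```

Emit:
play_rows(
  commands=[
    {"ax":-0.0547,"ay":0.0145,"az":0.106,"x":-6,"y":-4,"z":-2.5,"gripper":-0.3},
    {"ax":-0.0547,"ay":0.0145,"az":0.106,"x":-6,"y":-4,"z":-2.5,"gripper":-0.3},
    {"ax":-0.0547,"ay":0.0145,"az":0.106,"x":-6,"y":-4,"z":-2.5,"gripper":-0.3},
    {"ax":-0.0547,"ay":0.0145,"az":0.106,"x":-6,"y":-4,"z":-2.5,"gripper":-0.3},
    {"ax":-0.0547,"ay":0.0145,"az":0.106,"x":-6,"y":-4,"z":-2.5,"gripper":-0.3},
    {"ax":-0.0547,"ay":0.0145,"az":0.106,"x":-6,"y":-4,"z":-2.5,"gripper":-0.3},
    {"ax":-0.0547,"ay":0.0145,"az":0.106,"x":-6,"y":-4,"z":-2.5,"gripper":-0.3},
    {"ax":-0.0547,"ay":0.0145,"az":0.106,"x":-6,"y":-4,"z":-2.5,"gripper":-0.3},
    {"ax":-0.0547,"ay":0.0145,"az":0.106,"x":-6,"y":-4,"z":-2.5,"gripper":-0.3},
    {"ax":-0.0547,"ay":0.0145,"az":0.106,"x":-4,"y":-4,"z":-2.5,"gripper":-0.3},
  ],
)

```text
clock: 19.55
tcp_pos: [482.8, 6.4, 160.9]
tcp_rot: [-151.9, -2.4, -100.4]
force: [-0.2, 0.6, -0.5]
opening: 0.651
```

Emit:
play_rows(
  commands=[
    {"ax":0,"ay":0,"az":0,"x":0,"y":0,"z":0,"gripper":-0.3},
    {"ax":0,"ay":0,"az":0,"x":0,"y":0,"z":0,"gripper":-0.3},
  ],
)

```text
clock: 19.72
tcp_pos: [483.5, 6.5, 161.2]
tcp_rot: [-151.8, -2.2, -100.9]
force: [0.2, 0.1, -0.1]
opening: 0.651
```

```bash
python3 mv.py c,185,60 c,185,10
```

```text
Fz [-0.4539  0.1199  0.8829] Fx [ 0.8537 -0.2255  0.4695] Fy [0.2554 0.9668 0.    ]
c 185.0 60.0 target [483.3   8.  160.1] d [-0.2  1.5 -1.2] w [-0.0019  0.0051  0.0091] deg 0.6 |d| 1.9
theta now -175.5 tilt err 0.27 clock 19.72 open 0.651 j [ 34.  22. -63. 136.  79.  37.  78.] F [ 0.   0.1 -0.2] M [-0.02  0.49  0.01]
c 185.0 10.0 target [506.    2.  115.9] d [ 22.5  -4.5 -45.3] w [-0.0019  0.0051  0.0091] deg 0.6 |d| 50.8
theta now -175.5 tilt err 0.27 clock 19.72 open 0.651 j [ 34.  22. -63. 136.  79.  37.  78.] F [ 0.   0.1 -0.2] M [-0.02  0.49  0.01]
```

Emit:
play_rows(
  commands=[
    {"ax":-0.002,"ay":0.005,"az":0.009,"x":6,"y":0,"z":-15,"gripper":-0.3},
    {"ax":0,"ay":0,"az":0,"x":8,"y":-2,"z":-15,"gripper":-0.3},
    {"ax":0,"ay":0,"az":0,"x":8,"y":-2,"z":-14,"gripper":-0.3},
    {"ax":0,"ay":0,"az":0,"x":0,"y":0,"z":0,"gripper":-0.3},
    {"ax":0,"ay":0,"az":0,"x":0,"y":0,"z":0,"gripper":-0.3},
  ],
  grip_force=60,
)

```text
clock: 20.13
tcp_pos: [505.2, 3.4, 117.0]
tcp_rot: [-152.2, -2.3, -100.3]
force: [-0.5, 0.5, 0.6]
opening: 0.651
```

```bash
python3 mv.py c,185,10
```

```text
Fz [-0.4539  0.1199  0.8829] Fx [ 0.8537 -0.2255  0.4695] Fy [0.2554 0.9668 0.    ]
c 185.0 10.0 target [506.    2.  115.9] d [ 0.7 -1.4 -1.1] w [-0.0005 -0.0011 -0.0015] deg 0.1 |d| 1.9
theta now -174.9 tilt err 0.09 clock 20.13 open 0.651 j [ 30.  30. -59. 135.  90.  41.  71.] F [-0.3  0.3  0.8] M [-0.04  0.51  0.01]
```

Emit:
play_rows(
  commands=[
    {"ax":0,"ay":0,"az":0,"x":0.7,"y":-1.4,"z":0,"gripper":0.5},
    {"ax":0,"ay":0,"az":0,"x":0,"y":0,"z":0,"gripper":1},
    {"ax":0,"ay":0,"az":0,"x":0,"y":0,"z":0,"gripper":1},
    {"ax":0,"ay":0,"az":0,"x":0,"y":0,"z":0,"gripper":1},
    {"ax":0,"ay":0,"az":0,"x":0,"y":0,"z":0,"gripper":1},
  ],
)

```text
clock: 20.55
tcp_pos: [506.3, 1.2, 118.2]
tcp_rot: [-152.0, -2.5, -100.2]
force: [-6.5, -0.5, 13.2]
opening: 0.083
```

```bash
python3 mv.py c,165,10
```

```text
Fz [-0.4539  0.1199  0.8829] Fx [ 0.8537 -0.2255  0.4695] Fy [0.2554 0.9668 0.    ]
c 165.0 10.0 target [506.    2.  115.9] d [-0.3  0.8 -2.3] w [ 0.1612 -0.0405 -0.3113] deg 20.2 |d| 2.5
theta now -174.8 tilt err 0.12 clock 20.55 open 0.083 j [ 31.  30. -59. 135.  90.  41.  71.] F [ 0.8 -2.2 14.5] M [-0.41  0.53 -0.  ]
```

Emit:
play_rows(
  commands=[
    {"ax":0.053,"ay":-0.014,"az":-0.103,"x":0,"y":0,"z":0,"gripper":1},
    {"ax":0.053,"ay":-0.014,"az":-0.103,"x":0,"y":0,"z":0,"gripper":1},
    {"ax":0.053,"ay":-0.014,"az":-0.103,"x":0,"y":0,"z":0,"gripper":1},
  ],
)

```text
clock: 20.8
tcp_pos: [506.1, 1.3, 118.1]
tcp_rot: [-152.7, 7.0, -118.2]
force: [-8.2, -0.1, 12.0]
opening: 0.08
```

```bash
python3 mv.py c,165,10
```

```text
Fz [-0.4539  0.1199  0.8829] Fx [ 0.8537 -0.2255  0.4695] Fy [0.2554 0.9668 0.    ]
c 165.0 10.0 target [506.    2.  115.9] d [-0.1  0.7 -2.2] w [-0.0002  0.002   0.0023] deg 0.2 |d| 2.3
theta now 164.9 tilt err 0.11 clock 20.8 open 0.08 j [ 32.  31. -60. 135.  90.  42.  51.] F [-1.3 -2.2 14.3] M [-0.42  0.78  0.11]
```

Emit:
play_rows(
  commands=[
    {"ax":0.032,"ay":-0.008,"az":-0.062,"x":0,"y":0,"z":0,"gripper":1},
    {"ax":0.032,"ay":-0.008,"az":-0.062,"x":0,"y":0,"z":0,"gripper":1},
  ],
)

```text
clock: 20.97
tcp_pos: [506.0, 1.3, 118.1]
tcp_rot: [-153.9, 10.6, -125.4]
force: [-9.6, -0.1, 12.7]
opening: 0.079
```

```bash
python3 mv.py c,157,10
```

```text
Fz [-0.4539  0.1199  0.8829] Fx [ 0.8537 -0.2255  0.4695] Fy [0.2554 0.9668 0.    ]
c 157.0 10.0 target [506.    2.  115.9] d [-0.   0.7 -2.2] w [-0.0001  0.0008  0.0013] deg 0.1 |d| 2.3
theta now 156.9 tilt err 0.05 clock 20.97 open 0.079 j [ 32.  31. -61. 135.  90.  42.  43.] F [-2.2 -2.5 15.6] M [-0.37  0.92  0.15]
```

Emit:
play_rows(
  commands=[
    {"ax":0.032,"ay":-0.008,"az":-0.062,"x":0,"y":0,"z":0,"gripper":1},
    {"ax":0.032,"ay":-0.008,"az":-0.062,"x":0,"y":0,"z":0,"gripper":1},
  ],
)

```text
clock: 21.13
tcp_pos: [506.0, 1.4, 118.0]
tcp_rot: [-155.5, 14.0, -132.8]
force: [-7.9, 0.9, 11.8]
opening: 0.079
```

```bash
python3 mv.py c,149,10
```

```text
Fz [-0.4539  0.1199  0.8829] Fx [ 0.8537 -0.2255  0.4695] Fy [0.2554 0.9668 0.    ]
c 149.0 10.0 target [506.    2.  115.9] d [ 0.   0.6 -2.1] w [-0.0008 -0.      0.0015] deg 0.1 |d| 2.2
theta now 148.9 tilt err 0.01 clock 21.13 open 0.079 j [ 32.  31. -62. 135.  90.  42.  35.] F [-1.4 -1.1 14.1] M [-0.36  1.04  0.09]
```

Emit:
play_rows(
  commands=[
    {"ax":0.032,"ay":-0.008,"az":-0.062,"x":0,"y":0,"z":0,"gripper":1},
  ],
)

```text
clock: 21.22
tcp_pos: [505.9, 1.4, 118.0]
tcp_rot: [-156.5, 15.6, -136.7]
force: [-10.0, 0.1, 11.7]
opening: 0.081
```

```bash
python3 mv.py c,145,10
```

```text
Fz [-0.4539  0.1199  0.8829] Fx [ 0.8537 -0.2255  0.4695] Fy [0.2554 0.9668 0.    ]
c 145.0 10.0 target [506.    2.  115.9] d [ 0.1  0.6 -2.1] w [-0.0011 -0.0005  0.0019] deg 0.1 |d| 2.2
theta now 144.9 tilt err 0.04 clock 21.22 open 0.081 j [ 33.  31. -62. 135.  90.  42.  31.] F [-3.1 -2.5 14.8] M [-0.32  1.11  0.15]
```

Emit:
play_rows(
  commands=[
    {"ax":0.032,"ay":-0.008,"az":-0.062,"x":0,"y":0,"z":0,"gripper":1},
  ],
)

```text
clock: 21.3
tcp_pos: [505.9, 1.5, 118.0]
tcp_rot: [-157.7, 17.2, -140.5]
force: [-9.8, 1.1, 12.1]
opening: 0.084
```

```bash
python3 mv.py c,141,10
```

```text
Fz [-0.4539  0.1199  0.8829] Fx [ 0.8537 -0.2255  0.4695] Fy [0.2554 0.9668 0.    ]
c 141.0 10.0 target [506.    2.  115.9] d [ 0.1  0.5 -2.1] w [-0.0016 -0.0008  0.0021] deg 0.2 |d| 2.2
theta now 140.9 tilt err 0.07 clock 21.3 open 0.084 j [ 33.  32. -62. 135.  90.  43.  28.] F [-2.9 -1.5 15.2] M [-0.3   1.1   0.07]
```

Emit:
play_rows(
  commands=[
    {"ax":0.032,"ay":-0.008,"az":-0.062,"x":0,"y":0,"z":0,"gripper":1},
  ],
)

```text
clock: 21.38
tcp_pos: [505.8, 1.5, 118.0]
tcp_rot: [-158.9, 18.7, -144.4]
force: [-9.3, 0.4, 11.2]
opening: 0.082
```

```bash
python3 mv.py c,137,10
```

```text
Fz [-0.4539  0.1199  0.8829] Fx [ 0.8537 -0.2255  0.4695] Fy [0.2554 0.9668 0.    ]
c 137.0 10.0 target [506.    2.  115.9] d [ 0.1  0.5 -2.1] w [-0.002  -0.0013  0.0022] deg 0.2 |d| 2.1
theta now 136.8 tilt err 0.1 clock 21.38 open 0.082 j [ 33.  32. -62. 135.  90.  43.  24.] F [-2.8 -2.  14.2] M [-0.31  1.16  0.42]
```

Emit:
play_rows(
  commands=[
    {"ax":0.032,"ay":-0.008,"az":-0.062,"x":0,"y":0,"z":0,"gripper":1},
  ],
)

```text
clock: 21.47
tcp_pos: [505.8, 1.6, 118.0]
tcp_rot: [-160.2, 20.1, -148.4]
force: [-9.4, 0.6, 11.4]
opening: 0.077
```

```bash
python3 mv.py c,133,10
```

```text
Fz [-0.4539  0.1199  0.8829] Fx [ 0.8537 -0.2255  0.4695] Fy [0.2554 0.9668 0.    ]
c 133.0 10.0 target [506.    2.  115.9] d [ 0.1  0.5 -2.1] w [-0.0023 -0.0015  0.002 ] deg 0.2 |d| 2.1
theta now 132.8 tilt err 0.12 clock 21.47 open 0.077 j [ 33.  32. -63. 135.  90.  43.  20.] F [-2.8 -1.8 14.4] M [-0.25  1.17  0.86]
```

Emit:
play_rows(
  commands=[
    {"ax":0,"ay":0,"az":0,"x":0,"y":0,"z":0,"gripper":-0.3},
    {"ax":0,"ay":0,"az":0,"x":0,"y":0,"z":0,"gripper":-0.3},
    {"ax":0,"ay":0,"az":0,"x":-4,"y":1,"z":8,"gripper":-0.3},
    {"ax":0,"ay":0,"az":0,"x":-10,"y":2,"z":19,"gripper":-0.3},
    {"ax":0,"ay":0,"az":0,"x":-9,"y":3,"z":18,"gripper":-0.3},
    {"ax":0,"ay":0,"az":0,"x":0,"y":0,"z":0,"gripper":-0.3},
    {"ax":0,"ay":0,"az":0,"x":0,"y":0,"z":0,"gripper":-0.3},
  ],
)

```text
clock: 22.05
tcp_pos: [483.6, 6.8, 163.5]
tcp_rot: [-160.0, 20.1, -148.2]
force: [0.5, -0.5, 0.5]
opening: 0.649
```

```bash
python3 mv.py a,46.5,60; python3 - <<'E'
from station import cams
import cv2
for n in("side",):
    im=cams.capture(n); cv2.imwrite(f"pics/{n}11.png",im); cv2.imwrite(f"pics/{n}11c.png",cv2.resize(im[110:250,180:340],(685,600),interpolation=cv2.INTER_CUBIC))
E
```

```text
Fz [-0.4539  0.1199  0.8829] Fx [ 0.8537 -0.2255  0.4695] Fy [0.2554 0.9668 0.    ]
a 46.5 60.0 target [600.9  86.6 209.9] d [117.3  79.8  46.3] w [ 0.6857 -0.1815 -1.3335] deg 86.5 |d| 149.3
theta now 133.0 tilt err 0.02 clock 22.05 open 0.649 j [ 37.  23. -67. 135.  78.  39.  28.] F [ 0.8 -0.3  0.2] M [-0.01  0.44  0.01]
```

View pics/side11c.png

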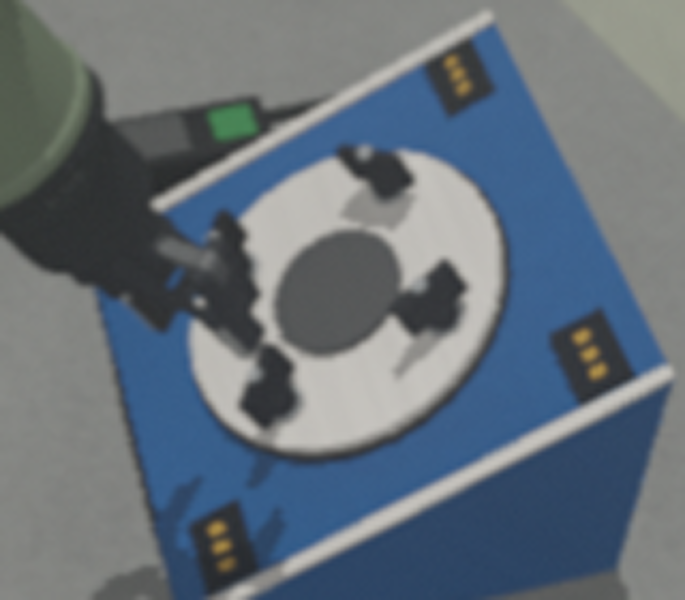

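Emit:
play_rows(
  commands=[
    {"ax":0.0527,"ay":-0.014,"az":-0.1026,"x":9,"y":6,"z":4,"gripper":-0.3},
    {"ax":0.0527,"ay":-0.014,"az":-0.1026,"x":9,"y":6,"z":4,"gripper":-0.3},
    {"ax":0.0527,"ay":-0.014,"az":-0.1026,"x":9,"y":6,"z":4,"gripper":-0.3},
    {"ax":0.0527,"ay":-0.014,"az":-0.1026,"x":9,"y":6,"z":4,"gripper":-0.3},
    {"ax":0.0527,"ay":-0.014,"az":-0.1026,"x":9,"y":6,"z":4,"gripper":-0.3},
    {"ax":0.0527,"ay":-0.014,"az":-0.1026,"x":9,"y":6,"z":4,"gripper":-0.3},
    {"ax":0.0527,"ay":-0.014,"az":-0.1026,"x":9,"y":6,"z":4,"gripper":-0.3},
    {"ax":0.0527,"ay":-0.014,"az":-0.1026,"x":9,"y":6,"z":4,"gripper":-0.3},
    {"ax":0.0527,"ay":-0.014,"az":-0.1026,"x":9,"y":6,"z":4,"gripper":-0.3},
    {"ax":0.0527,"ay":-0.014,"az":-0.1026,"x":9,"y":6,"z":4,"gripper":-0.3},
  ],
)

```text
clock: 22.93
tcp_pos: [573.6, 67.3, 201.5]
tcp_rot: [167.8, 25.3, 138.6]
force: [-0.7, 0.4, 0.7]
opening: 0.65
```

Emit:
play_rows(
  commands=[
    {"ax":0.0527,"ay":-0.014,"az":-0.1026,"x":9,"y":6,"z":3,"gripper":-0.3},
    {"ax":0.0527,"ay":-0.014,"az":-0.1026,"x":9,"y":6,"z":2,"gripper":-0.3},
    {"ax":0.0527,"ay":-0.014,"az":-0.1026,"x":9,"y":7,"z":1,"gripper":-0.3},
    {"ax":0,"ay":0,"az":0,"x":0,"y":0,"z":0,"gripper":-0.3},
    {"ax":0,"ay":0,"az":0,"x":0,"y":0,"z":0,"gripper":-0.3},
  ],
)

```text
clock: 23.35
tcp_pos: [600.0, 86.5, 207.3]
tcp_rot: [159.9, 19.9, 118.3]
force: [-1.9, 0.4, -0.5]
opening: 0.651
```

```bash
python3 mv.py a,46.5,60 a,46.5,10
```

```text
Fz [-0.4539  0.1199  0.8829] Fx [ 0.8537 -0.2255  0.4695] Fy [0.2554 0.9668 0.    ]
a 46.5 60.0 target [600.9  86.6 209.9] d [1.  0.2 2.5] w [-0.0002 -0.0006 -0.0035] deg 0.2 |d| 2.7
theta now 46.7 tilt err 0.1 clock 23.35 open 0.651 j [ 22.  28. -59. 116.  67.  48. -45.] F [-2.  -0.   0.4] M [-0.01  0.56 -0.03]
a 46.5 10.0 target [623.6  80.6 165.7] d [ 23.7  -5.8 -41.6] w [-0.0002 -0.0006 -0.0035] deg 0.2 |d| 48.2
theta now 46.7 tilt err 0.1 clock 23.35 open 0.651 j [ 22.  28. -59. 116.  67.  48. -45.] F [-2.  -0.   0.4] M [-0.01  0.56 -0.03]
```

Emit:
play_rows(
  commands=[
    {"ax":0,"ay":0,"az":-0.003,"x":7.5,"y":-1.5,"z":-13,"gripper":-0.3},
    {"ax":0,"ay":0,"az":0,"x":8,"y":-2,"z":-14,"gripper":-0.3},
    {"ax":0,"ay":0,"az":0,"x":8,"y":-2,"z":-14,"gripper":-0.3},
    {"ax":0,"ay":0,"az":0,"x":0,"y":0,"z":0,"gripper":-0.3},
    {"ax":0,"ay":0,"az":0,"x":0,"y":0,"z":0,"gripper":-0.3},
  ],
)

```text
clock: 23.77
tcp_pos: [622.8, 80.5, 166.6]
tcp_rot: [159.9, 19.9, 118.1]
force: [-0.1, 0.2, 0.5]
opening: 0.65
```

```bash
python3 mv.py a,46.5,10
```

```text
Fz [-0.4539  0.1199  0.8829] Fx [ 0.8537 -0.2255  0.4695] Fy [0.2554 0.9668 0.    ]
a 46.5 10.0 target [623.6  80.6 165.7] d [ 0.8  0.2 -0.9] w [-0.0005 -0.0011  0.0007] deg 0.1 |d| 1.2
theta now 46.5 tilt err 0.07 clock 23.77 open 0.65 j [ 19.  33. -55. 116.  73.  47. -50.] F [0.1 0.2 0.5] M [ 0.02  0.57 -0.01]
```

Emit:
play_rows(
  commands=[
    {"ax":0,"ay":0,"az":0,"x":0.5,"y":0,"z":0,"gripper":0.5},
    {"ax":0,"ay":0,"az":0,"x":0,"y":0,"z":0,"gripper":1},
    {"ax":0,"ay":0,"az":0,"x":0,"y":0,"z":0,"gripper":1},
    {"ax":0,"ay":0,"az":0,"x":0,"y":0,"z":0,"gripper":1},
    {"ax":0,"ay":0,"az":0,"x":0,"y":0,"z":0,"gripper":1},
    {"ax":0.053,"ay":-0.014,"az":-0.103,"x":0,"y":0,"z":0,"gripper":1},
    {"ax":0.053,"ay":-0.014,"az":-0.103,"x":0,"y":0,"z":0,"gripper":1},
    {"ax":0.053,"ay":-0.014,"az":-0.103,"x":0,"y":0,"z":0,"gripper":1},
  ],
)

```text
clock: 24.43
tcp_pos: [623.8, 80.7, 168.1]
tcp_rot: [154.4, 11.9, 98.4]
force: [-9.1, -1.9, 10.3]
opening: 0.079
```

```bash
python3 mv.py a,26.5,10
```

```text
Fz [-0.4539  0.1199  0.8829] Fx [ 0.8537 -0.2255  0.4695] Fy [0.2554 0.9668 0.    ]
a 26.5 10.0 target [623.6  80.6 165.7] d [-0.2 -0.1 -2.4] w [-0.0036  0.0026  0.0088] deg 0.6 |d| 2.4
theta now 25.9 tilt err 0.09 clock 24.43 open 0.079 j [ 18.  32. -54. 116.  73.  46. -70.] F [-2.5 -4.2 13. ] M [-1.01  1.22  0.11]
```

Emit:
play_rows(
  commands=[
    {"ax":0.032,"ay":-0.0085,"az":-0.062,"x":0,"y":0,"z":0,"gripper":1},
  ],
)

```text
clock: 24.52
tcp_pos: [623.8, 80.6, 168.1]
tcp_rot: [153.7, 10.1, 94.7]
force: [-8.8, -2.2, 9.1]
opening: 0.081
```

```bash
python3 mv.py a,22.5,10
```

```text
Fz [-0.4539  0.1199  0.8829] Fx [ 0.8537 -0.2255  0.4695] Fy [0.2554 0.9668 0.    ]
a 22.5 10.0 target [623.6  80.6 165.7] d [-0.2  0.  -2.4] w [-0.0042  0.0028  0.0102] deg 0.7 |d| 2.4
theta now 21.9 tilt err 0.1 clock 24.52 open 0.081 j [ 18.  32. -54. 116.  73.  46. -74.] F [-2.8 -4.4 11.8] M [-0.98  1.23  0.15]
```

Emit:
play_rows(
  commands=[
    {"ax":0.032,"ay":-0.0085,"az":-0.062,"x":0,"y":0,"z":0,"gripper":1},
  ],
)

```text
clock: 24.6
tcp_pos: [623.8, 80.7, 168.1]
tcp_rot: [153.1, 8.4, 91.2]
force: [-9.8, -1.3, 9.8]
opening: 0.081
```

```bash
python3 mv.py a,18.5,10
```

```text
Fz [-0.4539  0.1199  0.8829] Fx [ 0.8537 -0.2255  0.4695] Fy [0.2554 0.9668 0.    ]
a 18.5 10.0 target [623.6  80.6 165.7] d [-0.2 -0.  -2.4] w [-0.0032  0.0026  0.008 ] deg 0.5 |d| 2.4
theta now 18.0 tilt err 0.1 clock 24.6 open 0.081 j [ 18.  32. -53. 116.  73.  45. -78.] F [-3.4 -3.7 12.9] M [-1.    1.26  0.1 ]
```

Emit:
play_rows(
  commands=[
    {"ax":0.032,"ay":-0.0085,"az":-0.062,"x":0,"y":0,"z":0,"gripper":1},
  ],
)

```text
clock: 24.68
tcp_pos: [623.7, 80.7, 168.1]
tcp_rot: [152.6, 6.6, 87.6]
force: [-10.2, -1.7, 10.0]
opening: 0.084
```

```bash
python3 mv.py a,14.5,10
```

```text
Fz [-0.4539  0.1199  0.8829] Fx [ 0.8537 -0.2255  0.4695] Fy [0.2554 0.9668 0.    ]
a 14.5 10.0 target [623.6  80.6 165.7] d [-0.1 -0.  -2.4] w [-0.0032  0.0026  0.0081] deg 0.5 |d| 2.4
theta now 14.0 tilt err 0.1 clock 24.68 open 0.084 j [ 18.  32. -53. 116.  72.  45. -82.] F [-3.6 -4.2 13.2] M [-1.02  1.37  0.06]
```

Emit:
play_rows(
  commands=[
    {"ax":0.032,"ay":-0.0085,"az":-0.062,"x":0,"y":0,"z":0,"gripper":1},
  ],
)

```text
clock: 24.77
tcp_pos: [623.7, 80.7, 168.0]
tcp_rot: [152.3, 4.7, 84.0]
force: [-10.1, -2.1, 9.5]
opening: 0.085
```

```bash
python3 mv.py a,10.5,10
```

```text
Fz [-0.4539  0.1199  0.8829] Fx [ 0.8537 -0.2255  0.4695] Fy [0.2554 0.9668 0.    ]
a 10.5 10.0 target [623.6  80.6 165.7] d [-0.1 -0.  -2.3] w [-0.0034  0.0027  0.0083] deg 0.5 |d| 2.3
theta now 10.0 tilt err 0.1 clock 24.77 open 0.085 j [ 18.  32. -53. 116.  72.  45. -86.] F [-3.7 -4.6 12.7] M [-1.03  1.32  0.49]
```

Emit:
play_rows(
  commands=[
    {"ax":0.032,"ay":-0.0085,"az":-0.062,"x":0,"y":0,"z":0,"gripper":1},
  ],
)

```text
clock: 24.85
tcp_pos: [623.7, 80.7, 168.0]
tcp_rot: [152.0, 2.8, 80.5]
force: [-10.3, -2.5, 9.0]
opening: 0.081
```

```bash
python3 mv.py a,6.5,10
```

```text
Fz [-0.4539  0.1199  0.8829] Fx [ 0.8537 -0.2255  0.4695] Fy [0.2554 0.9668 0.    ]
a 6.5 10.0 target [623.6  80.6 165.7] d [-0.1 -0.  -2.3] w [-0.0034  0.0028  0.0083] deg 0.5 |d| 2.3
theta now 6.0 tilt err 0.11 clock 24.85 open 0.081 j [ 17.  32. -52. 116.  72.  45. -90.] F [-4.  -5.  12.3] M [-1.06  1.32  0.93]
```

Emit:
play_rows(
  commands=[
    {"ax":0,"ay":0,"az":0,"x":0,"y":0,"z":0,"gripper":-0.3},
    {"ax":0,"ay":0,"az":0,"x":0,"y":0,"z":0,"gripper":-0.3},
    {"ax":0,"ay":0,"az":0,"x":-4,"y":1,"z":8,"gripper":-0.3},
    {"ax":0,"ay":0,"az":0,"x":-10,"y":2,"z":19,"gripper":-0.3},
    {"ax":0,"ay":0,"az":0,"x":-9,"y":3,"z":18,"gripper":-0.3},
    {"ax":0,"ay":0,"az":0,"x":0,"y":0,"z":0,"gripper":-0.3},
    {"ax":0,"ay":0,"az":0,"x":0,"y":0,"z":0,"gripper":-0.3},
  ],
)

```text
clock: 25.43
tcp_pos: [601.4, 87.0, 214.0]
tcp_rot: [151.9, 2.9, 80.6]
force: [-0.9, -0.1, -0.5]
opening: 0.65
```

```bash
python3 mv.py d,107.5,60; python3 - <<'E'
from station import cams
import cv2
for n in("side","top"):
    im=cams.capture(n); cv2.imwrite(f"pics/{n}12.png",im); cv2.imwrite(f"pics/{n}12c.png",cv2.resize(im[110:250,180:340],(685,600),interpolation=cv2.INTER_CUBIC))
E
```

```text
Fz [-0.4539  0.1199  0.8829] Fx [ 0.8537 -0.2255  0.4695] Fy [0.2554 0.9668 0.    ]
d 107.5 60.0 target [573.8 -15.9 209.9] d [ -27.5 -102.9   -4.2] w [-0.8056  0.2148  1.5602] deg 101.4 |d| 106.6
theta now 6.1 tilt err 0.21 clock 25.43 open 0.65 j [ 20.  26. -56. 116.  65.  46. -84.] F [-1.  -0.3 -0.1] M [-0.03  0.53 -0.08]
```

View pics/side12c.png

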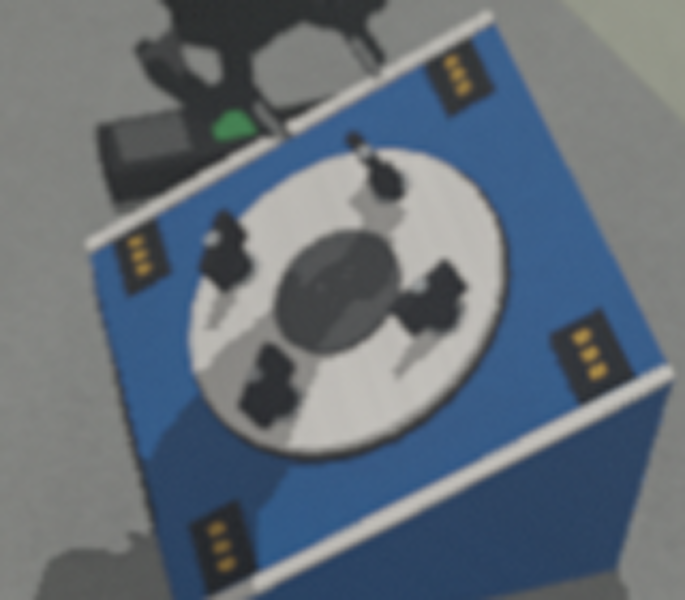

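Both a and c are tight. Next is d: 15 rows.

Emit:
play_rows(
  commands=[
    {"ax":-0.0537,"ay":0.0143,"az":0.104,"x":-1.8,"y":-7,"z":0,"gripper":-0.3},
    {"ax":-0.0537,"ay":0.0143,"az":0.104,"x":-1.8,"y":-7,"z":0,"gripper":-0.3},
    {"ax":-0.0537,"ay":0.0143,"az":0.104,"x":-1.8,"y":-7,"z":0,"gripper":-0.3},
    {"ax":-0.0537,"ay":0.0143,"az":0.104,"x":-1.8,"y":-7,"z":0,"gripper":-0.3},
    {"ax":-0.0537,"ay":0.0143,"az":0.104,"x":-1.8,"y":-7,"z":0,"gripper":-0.3},
    {"ax":-0.0537,"ay":0.0143,"az":0.104,"x":-1.8,"y":-7,"z":0,"gripper":-0.3},
    {"ax":-0.0537,"ay":0.0143,"az":0.104,"x":-1.8,"y":-7,"z":0,"gripper":-0.3},
    {"ax":-0.0537,"ay":0.0143,"az":0.104,"x":-1.8,"y":-7,"z":0,"gripper":-0.3},
    {"ax":-0.0537,"ay":0.0143,"az":0.104,"x":-1.8,"y":-7,"z":0,"gripper":-0.3},
    {"ax":-0.0537,"ay":0.0143,"az":0.104,"x":-1.8,"y":-7,"z":0,"gripper":-0.3},
  ],
)

```text
clock: 26.37
tcp_pos: [583.0, 16.3, 211.8]
tcp_rot: [171.7, 26.8, 147.2]
force: [-0.4, 1.1, -0.0]
opening: 0.652
```

Emit:
play_rows(
  commands=[
    {"ax":-0.0537,"ay":0.0143,"az":0.104,"x":-1.8,"y":-7,"z":0,"gripper":-0.3},
    {"ax":-0.0537,"ay":0.0143,"az":0.104,"x":-1.8,"y":-7,"z":0,"gripper":-0.3},
    {"ax":-0.0537,"ay":0.0143,"az":0.104,"x":-1.8,"y":-7,"z":-1,"gripper":-0.3},
    {"ax":-0.0537,"ay":0.0143,"az":0.104,"x":-1.8,"y":-6,"z":-1,"gripper":-0.3},
    {"ax":-0.0537,"ay":0.0143,"az":0.104,"x":-1.8,"y":-5,"z":-2,"gripper":-0.3},
    {"ax":0,"ay":0,"az":0,"x":0,"y":0,"z":0,"gripper":-0.3},
    {"ax":0,"ay":0,"az":0,"x":0,"y":0,"z":0,"gripper":-0.3},
  ],
)

```text
clock: 26.95
tcp_pos: [574.1, -15.4, 207.9]
tcp_rot: [-171.0, 26.6, -175.5]
force: [-0.9, -0.3, 0.1]
opening: 0.648
```

```bash
python3 mv.py d,107.5,60 d,107.5,10
```

```text
Fz [-0.4539  0.1199  0.8829] Fx [ 0.8537 -0.2255  0.4695] Fy [0.2554 0.9668 0.    ]
d 107.5 60.0 target [573.8 -15.9 209.9] d [-0.2 -0.5  1.9] w [-0.0009 -0.0001  0.0056] deg 0.3 |d| 2.0
theta now 107.2 tilt err 0.11 clock 26.95 open 0.648 j [ 42.  28. -69. 122.  69.  44.  22.] F [-0.7 -0.6  0.5] M [-0.    0.48 -0.01]
d 107.5 10.0 target [596.5 -21.9 165.7] d [ 22.5  -6.5 -42.2] w [-0.0009 -0.0001  0.0056] deg 0.3 |d| 48.3
theta now 107.2 tilt err 0.11 clock 26.95 open 0.648 j [ 42.  28. -69. 122.  69.  44.  22.] F [-0.7 -0.6  0.5] M [-0.    0.48 -0.01]
```

Emit:
play_rows(
  commands=[
    {"ax":0,"ay":0,"az":0.004,"x":7,"y":-2,"z":-13,"gripper":-0.3},
    {"ax":0,"ay":0,"az":0,"x":7.5,"y":-2,"z":-14,"gripper":-0.3},
    {"ax":0,"ay":0,"az":0,"x":7.5,"y":-2,"z":-14,"gripper":-0.3},
    {"ax":0,"ay":0,"az":0,"x":0,"y":0,"z":0,"gripper":-0.3},
    {"ax":0,"ay":0,"az":0,"x":0,"y":0,"z":0,"gripper":-0.3},
  ],
)

```text
clock: 27.37
tcp_pos: [595.9, -20.3, 167.1]
tcp_rot: [-171.0, 26.6, -175.1]
force: [-1.2, 0.8, 0.1]
opening: 0.655
```

```bash
python3 mv.py d,107.5,10
```

```text
Fz [-0.4539  0.1199  0.8829] Fx [ 0.8537 -0.2255  0.4695] Fy [0.2554 0.9668 0.    ]
d 107.5 10.0 target [596.5 -21.9 165.7] d [ 0.6 -1.7 -1.4] w [-0.0008 -0.0004 -0.0006] deg 0.1 |d| 2.3
theta now 107.5 tilt err 0.06 clock 27.37 open 0.655 j [ 38.  33. -64. 121.  77.  44.  17.] F [-1.2  0.4  0.7] M [ 0.    0.51 -0.02]
```

Emit:
play_rows(
  commands=[
    {"ax":0,"ay":0,"az":0,"x":0.6,"y":-1.2,"z":0,"gripper":0.5},
    {"ax":0,"ay":0,"az":0,"x":0,"y":0,"z":0,"gripper":1},
    {"ax":0,"ay":0,"az":0,"x":0,"y":0,"z":0,"gripper":1},
    {"ax":0,"ay":0,"az":0,"x":0,"y":0,"z":0,"gripper":1},
    {"ax":0,"ay":0,"az":0,"x":0,"y":0,"z":0,"gripper":1},
    {"ax":0.053,"ay":-0.014,"az":-0.103,"x":0,"y":0,"z":0,"gripper":1},
    {"ax":0.053,"ay":-0.014,"az":-0.103,"x":0,"y":0,"z":0,"gripper":1},
    {"ax":0.053,"ay":-0.014,"az":-0.103,"x":0,"y":0,"z":0,"gripper":1},
  ],
)

```text
clock: 28.03
tcp_pos: [596.8, -21.4, 168.2]
tcp_rot: [178.5, 28.1, 162.1]
force: [-5.0, 4.6, 6.8]
opening: 0.078
```

```bash
python3 mv.py d,87.5,10
```

```text
Fz [-0.4539  0.1199  0.8829] Fx [ 0.8537 -0.2255  0.4695] Fy [0.2554 0.9668 0.    ]
d 87.5 10.0 target [596.5 -21.9 165.7] d [-0.3 -0.5 -2.5] w [-0.0022  0.0022  0.0027] deg 0.2 |d| 2.6
theta now 87.3 tilt err 0.11 clock 28.03 open 0.078 j [ 38.  33. -63. 121.  77.  43.  -3.] F [-2.1  3.2  8.9] M [0.63 1.01 0.17]
```

Emit:
play_rows(
  commands=[
    {"ax":0.032,"ay":-0.0085,"az":-0.062,"x":0,"y":0,"z":0,"gripper":1},
  ],
)

```text
clock: 28.12
tcp_pos: [596.8, -21.4, 168.2]
tcp_rot: [176.3, 27.9, 157.5]
force: [-5.3, 3.0, 5.6]
opening: 0.079
```

```bash
python3 mv.py d,83.5,10
```

```text
Fz [-0.4539  0.1199  0.8829] Fx [ 0.8537 -0.2255  0.4695] Fy [0.2554 0.9668 0.    ]
d 83.5 10.0 target [596.5 -21.9 165.7] d [-0.3 -0.5 -2.5] w [-0.0029  0.0025  0.0039] deg 0.3 |d| 2.6
theta now 83.2 tilt err 0.12 clock 28.12 open 0.079 j [ 38.  32. -63. 121.  77.  43.  -7.] F [-2.6  1.6  7.7] M [0.59 0.97 0.12]
```

Emit:
play_rows(
  commands=[
    {"ax":0.032,"ay":-0.0085,"az":-0.062,"x":0,"y":0,"z":0,"gripper":1},
  ],
)

```text
clock: 28.2
tcp_pos: [596.8, -21.4, 168.2]
tcp_rot: [174.3, 27.6, 153.2]
force: [-5.2, 4.2, 6.6]
opening: 0.08
```

```bash
python3 mv.py d,79.5,10
```

```text
Fz [-0.4539  0.1199  0.8829] Fx [ 0.8537 -0.2255  0.4695] Fy [0.2554 0.9668 0.    ]
d 79.5 10.0 target [596.5 -21.9 165.7] d [-0.3 -0.5 -2.5] w [-0.0019  0.0023  0.0018] deg 0.2 |d| 2.6
theta now 79.3 tilt err 0.12 clock 28.2 open 0.08 j [ 37.  32. -63. 121.  77.  43. -11.] F [-2.3  2.7  8.7] M [0.59 0.98 0.07]
```

Emit:
play_rows(
  commands=[
    {"ax":0.032,"ay":-0.0085,"az":-0.062,"x":0,"y":0,"z":0,"gripper":1},
  ],
)

```text
clock: 28.28
tcp_pos: [596.8, -21.4, 168.2]
tcp_rot: [172.2, 27.1, 148.7]
force: [-4.8, 3.8, 6.0]
opening: 0.083
```

```bash
python3 mv.py d,75.5,10
```

```text
Fz [-0.4539  0.1199  0.8829] Fx [ 0.8537 -0.2255  0.4695] Fy [0.2554 0.9668 0.    ]
d 75.5 10.0 target [596.5 -21.9 165.7] d [-0.3 -0.5 -2.5] w [-0.002   0.0023  0.0019] deg 0.2 |d| 2.6
theta now 75.3 tilt err 0.13 clock 28.28 open 0.083 j [ 37.  32. -62. 121.  77.  43. -15.] F [-2.1  2.4  7.9] M [0.62 0.99 0.16]
```

Emit:
play_rows(
  commands=[
    {"ax":0.032,"ay":-0.0085,"az":-0.062,"x":0,"y":0,"z":0,"gripper":1},
  ],
)

```text
clock: 28.37
tcp_pos: [596.8, -21.4, 168.2]
tcp_rot: [170.2, 26.5, 144.2]
force: [-4.4, 4.0, 6.2]
opening: 0.078
```

```bash
python3 mv.py d,71.5,10|tail -1
```

```text
theta now 71.3 tilt err 0.13 clock 28.37 open 0.078 j [ 37.  32. -62. 121.  77.  43. -19.] F [-1.7  2.8  7.9] M [0.59 0.95 0.14]
```

Emit:
play_rows(
  commands=[
    {"ax":0.032,"ay":-0.0085,"az":-0.062,"x":0,"y":0,"z":0,"gripper":1},
  ],
)

```text
clock: 28.45
tcp_pos: [596.9, -21.4, 168.2]
tcp_rot: [168.3, 25.7, 139.8]
force: [-3.9, 3.8, 6.4]
opening: 0.081
```

```bash
python3 mv.py d,67.5,10|tail -1
```

```text
theta now 67.3 tilt err 0.14 clock 28.45 open 0.081 j [ 37.  32. -62. 121.  77.  42. -23.] F [-1.1  2.7  7.9] M [0.63 0.97 0.09]
```

Emit:
play_rows(
  commands=[
    {"ax":0.032,"ay":-0.0085,"az":-0.062,"x":0,"y":0,"z":0,"gripper":1},
  ],
)

```text
clock: 28.53
tcp_pos: [596.8, -21.4, 168.2]
tcp_rot: [166.4, 24.8, 135.5]
force: [-5.4, 4.2, 6.6]
opening: 0.08
```

```bash
python3 mv.py d,63.5,10|tail -1
```

```text
theta now 63.3 tilt err 0.14 clock 28.53 open 0.08 j [ 37.  32. -62. 121.  76.  42. -27.] F [-2.5  2.6  8.8] M [0.59 1.01 0.57]
```

Torque is rising at θ ≈ 64, so I'll take one more step to confirm the stop.

Emit:
play_rows(
  commands=[
    {"ax":0.032,"ay":-0.0085,"az":-0.062,"x":0,"y":0,"z":0,"gripper":1},
  ],
)

```text
clock: 28.62
tcp_pos: [596.9, -21.3, 168.2]
tcp_rot: [164.6, 23.9, 131.2]
force: [-5.2, 4.4, 7.3]
opening: 0.081
```

```bash
python3 mv.py d,59.5,10|tail -1
```

```text
theta now 59.3 tilt err 0.16 clock 28.62 open 0.081 j [ 37.  32. -62. 121.  76.  42. -31.] F [-2.   2.9  9.3] M [0.53 0.96 0.95]
```

Emit:
play_rows(
  commands=[
    {"ax":0,"ay":0,"az":0,"x":0,"y":0,"z":0,"gripper":-0.3},
    {"ax":0,"ay":0,"az":0,"x":0,"y":0,"z":0,"gripper":-0.3},
    {"ax":0,"ay":0,"az":0,"x":-4,"y":1,"z":8,"gripper":-0.3},
    {"ax":0,"ay":0,"az":0,"x":-10,"y":2,"z":19,"gripper":-0.3},
    {"ax":0,"ay":0,"az":0,"x":-9,"y":3,"z":18,"gripper":-0.3},
    {"ax":0,"ay":0,"az":0,"x":0,"y":0,"z":0,"gripper":-0.3},
    {"ax":0,"ay":0,"az":0,"x":0,"y":0,"z":0,"gripper":-0.3},
  ],
)

```text
clock: 29.2
tcp_pos: [574.0, -17.0, 213.3]
tcp_rot: [164.8, 24.0, 131.4]
force: [0.9, 0.1, -0.7]
opening: 0.648
```

```bash
python3 mv.py b,146.1,60
```

```text
Fz [-0.4539  0.1199  0.8829] Fx [ 0.8537 -0.2255  0.4695] Fy [0.2554 0.9668 0.    ]
b 146.1 60.0 target [510.4 110.6 160.1] d [-63.6 127.5 -53.2] w [-0.6869  0.1845  1.3343] deg 86.6 |d| 152.1
theta now 59.5 tilt err 0.17 clock 29.2 open 0.648 j [ 41.  26. -67. 122.  67.  42. -24.] F [ 0.4  0.3 -1.1] M [ 0.03  0.51 -0.04]
```

Emit:
play_rows(
  commands=[
    {"ax":-0.0528,"ay":0.0142,"az":0.1026,"x":-5,"y":10,"z":-3.5,"gripper":-0.3},
    {"ax":-0.0528,"ay":0.0142,"az":0.1026,"x":-5,"y":10,"z":-3.5,"gripper":-0.3},
    {"ax":-0.0528,"ay":0.0142,"az":0.1026,"x":-5,"y":10,"z":-3.5,"gripper":-0.3},
    {"ax":-0.0528,"ay":0.0142,"az":0.1026,"x":-5,"y":10,"z":-3.5,"gripper":-0.3},
    {"ax":-0.0528,"ay":0.0142,"az":0.1026,"x":-5,"y":10,"z":-3.5,"gripper":-0.3},
    {"ax":-0.0528,"ay":0.0142,"az":0.1026,"x":-5,"y":10,"z":-3.5,"gripper":-0.3},
    {"ax":-0.0528,"ay":0.0142,"az":0.1026,"x":-5,"y":10,"z":-3.5,"gripper":-0.3},
    {"ax":-0.0528,"ay":0.0142,"az":0.1026,"x":-5,"y":10,"z":-3.5,"gripper":-0.3},
    {"ax":-0.0528,"ay":0.0142,"az":0.1026,"x":-5,"y":10,"z":-3.5,"gripper":-0.3},
    {"ax":-0.0528,"ay":0.0142,"az":0.1026,"x":-5,"y":10,"z":-3.5,"gripper":-0.3},
  ],
)

```text
clock: 30.03
tcp_pos: [523.6, 83.8, 176.5]
tcp_rot: [-162.5, 22.1, -155.0]
force: [0.5, 0.0, -0.5]
opening: 0.649
```

Emit:
play_rows(
  commands=[
    {"ax":-0.0528,"ay":0.0142,"az":0.1026,"x":-5,"y":10,"z":-4,"gripper":-0.3},
    {"ax":-0.0528,"ay":0.0142,"az":0.1026,"x":-5,"y":9,"z":-5,"gripper":-0.3},
    {"ax":-0.0528,"ay":0.0142,"az":0.1026,"x":-4,"y":8,"z":-6,"gripper":-0.3},
    {"ax":0,"ay":0,"az":0,"x":0,"y":0,"z":0,"gripper":-0.3},
    {"ax":0,"ay":0,"az":0,"x":0,"y":0,"z":0,"gripper":-0.3},
  ],
)

```text
clock: 30.45
tcp_pos: [509.7, 110.8, 161.7]
tcp_rot: [-156.3, 15.1, -135.7]
force: [0.2, 1.0, -0.6]
opening: 0.653
```

```bash
python3 mv.py b,146.1,60 b,146.1,10; python3 - <<'E'
from station import cams
import cv2
for n in("side","top"):
    im=cams.capture(n); cv2.imwrite(f"pics/{n}13.png",im); cv2.imwrite(f"pics/{n}13c.png",cv2.resize(im[110:250,180:340],(685,600),interpolation=cv2.INTER_CUBIC))
E
```

```text
Fz [-0.4539  0.1199  0.8829] Fx [ 0.8537 -0.2255  0.4695] Fy [0.2554 0.9668 0.    ]
b 146.1 60.0 target [510.4 110.6 160.1] d [ 0.7 -0.3 -1.7] w [-0.0009 -0.0026  0.0037] deg 0.3 |d| 1.8
theta now 145.9 tilt err 0.18 clock 30.45 open 0.653 j [ 23.  32. -71. 128.  77.  55.  33.] F [-0.3  1.  -0.5] M [-0.03  0.52 -0.04]
b 146.1 10.0 target [533.1 104.6 115.9] d [ 23.4  -6.2 -45.8] w [-0.0009 -0.0026  0.0037] deg 0.3 |d| 51.8
theta now 145.9 tilt err 0.18 clock 30.45 open 0.653 j [ 23.  32. -71. 128.  77.  55.  33.] F [-0.3  1.  -0.5] M [-0.03  0.52 -0.04]
```

View pics/top13c.png

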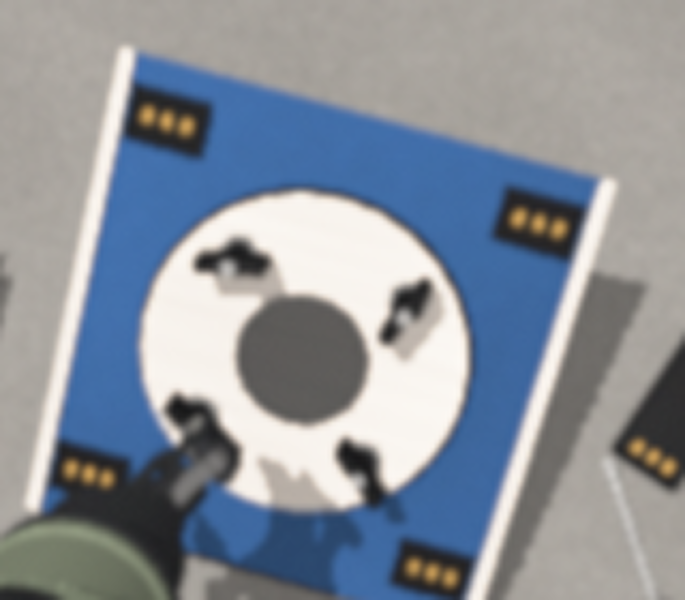

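The top picture shows a (232,260), c (360,470) and d (408,312) all turned on, with the gripper over b (190,410). Next I descend on b.

Emit:
play_rows(
  commands=[
    {"ax":0,"ay":-0.002,"az":0.003,"x":7.5,"y":-2,"z":-15,"gripper":-0.3},
    {"ax":0,"ay":0,"az":0,"x":7.5,"y":-2,"z":-15,"gripper":-0.3},
    {"ax":0,"ay":0,"az":0,"x":8,"y":-2,"z":-15,"gripper":-0.3},
    {"ax":0,"ay":0,"az":0,"x":0,"y":0,"z":0,"gripper":-0.3},
    {"ax":0,"ay":0,"az":0,"x":0,"y":0,"z":0,"gripper":-0.3},
  ],
)

```text
clock: 30.97
tcp_pos: [532.6, 104.2, 117.3]
tcp_rot: [-156.2, 15.2, -135.6]
force: [-0.8, 0.4, 1.0]
opening: 0.651
```

```bash
python3 mv.py b,146.1,10
```

```text
Fz [-0.4539  0.1199  0.8829] Fx [ 0.8537 -0.2255  0.4695] Fy [0.2554 0.9668 0.    ]
b 146.1 10.0 target [533.1 104.6 115.9] d [ 0.5  0.3 -1.4] w [-0.0006 -0.0006  0.0016] deg 0.1 |d| 1.5
theta now 146.0 tilt err 0.05 clock 30.97 open 0.651 j [ 20.  39. -66. 128.  86.  55.  29.] F [-0.3  0.2  1.3] M [ 0.04  0.51 -0.05]
```

Emit:
play_rows(
  commands=[
    {"ax":0,"ay":0,"az":0,"x":0.3,"y":0.3,"z":0,"gripper":0.5},
    {"ax":0,"ay":0,"az":0,"x":0,"y":0,"z":0,"gripper":1},
    {"ax":0,"ay":0,"az":0,"x":0,"y":0,"z":0,"gripper":1},
    {"ax":0,"ay":0,"az":0,"x":0,"y":0,"z":0,"gripper":1},
    {"ax":0,"ay":0,"az":0,"x":0,"y":0,"z":0,"gripper":1},
    {"ax":0.053,"ay":-0.014,"az":-0.103,"x":0,"y":0,"z":0,"gripper":1},
    {"ax":0.053,"ay":-0.014,"az":-0.103,"x":0,"y":0,"z":0,"gripper":1},
    {"ax":0.053,"ay":-0.014,"az":-0.103,"x":0,"y":0,"z":0,"gripper":1},
  ],
)

```text
clock: 31.63
tcp_pos: [533.2, 105.0, 118.3]
tcp_rot: [-162.7, 22.5, -155.6]
force: [-5.0, -0.8, 11.3]
opening: 0.085
```

```bash
python3 mv.py b,126,10
```

```text
Fz [-0.4539  0.1199  0.8829] Fx [ 0.8537 -0.2255  0.4695] Fy [0.2554 0.9668 0.    ]
b 126.0 10.0 target [533.1 104.6 115.9] d [-0.2 -0.4 -2.4] w [-0.0014  0.0024  0.0036] deg 0.3 |d| 2.4
theta now 125.8 tilt err 0.11 clock 31.63 open 0.085 j [ 20.  39. -67. 128.  86.  56.   8.] F [ 1.2 -2.1 12.1] M [-0.61  0.3   0.1 ]
```

Emit:
play_rows(
  commands=[
    {"ax":0.032,"ay":-0.0085,"az":-0.062,"x":0,"y":0,"z":0,"gripper":1},
  ],
)

```text
clock: 31.72
tcp_pos: [533.2, 105.0, 118.3]
tcp_rot: [-164.3, 23.6, -159.8]
force: [-5.3, -1.1, 12.3]
opening: 0.081
```

```bash
python3 mv.py b,122,10|tail -1
```

```text
theta now 121.7 tilt err 0.11 clock 31.72 open 0.081 j [ 21.  39. -67. 128.  86.  56.   4.] F [ 1.5 -2.4 13.1] M [-0.72  0.21  0.1 ]
```

Emit:
play_rows(
  commands=[
    {"ax":0.032,"ay":-0.0085,"az":-0.062,"x":0,"y":0,"z":0,"gripper":1},
  ],
)

```text
clock: 31.8
tcp_pos: [533.3, 104.9, 118.3]
tcp_rot: [-166.0, 24.6, -163.9]
force: [-5.4, -1.3, 11.2]
opening: 0.075
```

```bash
python3 mv.py b,118,10|tail -1
```

```text
theta now 117.8 tilt err 0.12 clock 31.8 open 0.075 j [ 21.  39. -67. 128.  86.  56.   0.] F [ 1.  -2.6 12.2] M [-0.68  0.23  0.19]
```

Emit:
play_rows(
  commands=[
    {"ax":0.032,"ay":-0.0085,"az":-0.062,"x":0,"y":0,"z":0,"gripper":1},
  ],
)

```text
clock: 31.88
tcp_pos: [533.3, 104.9, 118.3]
tcp_rot: [-167.8, 25.6, -168.2]
force: [-4.5, -2.4, 11.8]
opening: 0.079
```

```bash
python3 mv.py b,114,10|tail -1
```

```text
theta now 113.8 tilt err 0.13 clock 31.88 open 0.079 j [ 21.  39. -67. 128.  86.  56.  -4.] F [ 2.2 -3.4 12.2] M [-0.76  0.19  0.12]
```

Emit:
play_rows(
  commands=[
    {"ax":0.032,"ay":-0.0085,"az":-0.062,"x":0,"y":0,"z":0,"gripper":1},
  ],
)

```text
clock: 31.97
tcp_pos: [533.2, 104.8, 118.3]
tcp_rot: [-169.8, 26.3, -172.6]
force: [-4.9, -1.4, 11.6]
opening: 0.079
```

```bash
python3 mv.py b,110,10|tail -1
```

```text
theta now 109.8 tilt err 0.13 clock 31.97 open 0.079 j [ 21.  39. -67. 128.  86.  56.  -8.] F [ 1.6 -2.6 12.3] M [-0.79  0.24  0.12]
```

Emit:
play_rows(
  commands=[
    {"ax":0.032,"ay":-0.0085,"az":-0.062,"x":0,"y":0,"z":0,"gripper":1},
  ],
)

```text
clock: 32.05
tcp_pos: [533.3, 104.8, 118.3]
tcp_rot: [-171.7, 27.0, -177.1]
force: [-5.4, -2.4, 11.7]
opening: 0.084
```

```bash
python3 mv.py b,106,10|tail -1
```

```text
theta now 105.7 tilt err 0.14 clock 32.05 open 0.084 j [ 21.  39. -67. 128.  86.  56. -12.] F [ 1.4 -3.7 12.5] M [-0.81  0.17  0.12]
```

Emit:
play_rows(
  commands=[
    {"ax":0.032,"ay":-0.0085,"az":-0.062,"x":0,"y":0,"z":0,"gripper":1},
  ],
)

```text
clock: 32.13
tcp_pos: [533.3, 104.8, 118.3]
tcp_rot: [-173.8, 27.5, 178.4]
force: [-5.7, -3.0, 12.8]
opening: 0.081
```

```bash
python3 mv.py b,102,10|tail -1
```

```text
theta now 101.7 tilt err 0.15 clock 32.13 open 0.081 j [ 21.  39. -67. 128.  86.  56. -16.] F [ 1.8 -4.4 13.5] M [-0.86  0.17  0.13]
```

Emit:
play_rows(
  commands=[
    {"ax":0.032,"ay":-0.0085,"az":-0.062,"x":0,"y":0,"z":0,"gripper":1},
  ],
)

```text
clock: 32.22
tcp_pos: [533.3, 104.8, 118.3]
tcp_rot: [-175.9, 27.9, 173.9]
force: [-5.6, -2.6, 12.5]
opening: 0.08
```

```bash
python3 mv.py b,98,10|tail -1
```

```text
theta now 97.7 tilt err 0.15 clock 32.22 open 0.08 j [ 21.  39. -67. 128.  86.  56. -20.] F [ 1.6 -3.9 13.3] M [-0.87  0.18  0.15]
```

Emit:
play_rows(
  commands=[
    {"ax":0.032,"ay":-0.0085,"az":-0.062,"x":0,"y":0,"z":0,"gripper":1},
  ],
)

```text
clock: 32.3
tcp_pos: [533.3, 104.8, 118.3]
tcp_rot: [-178.0, 28.1, 169.4]
force: [-5.5, -2.5, 11.9]
opening: 0.083
```

```bash
python3 mv.py b,94,10|tail -1
```

```text
theta now 93.7 tilt err 0.16 clock 32.3 open 0.083 j [ 21.  39. -67. 128.  86.  56. -24.] F [ 1.5 -3.9 12.7] M [-0.87  0.21  0.39]
```

Emit:
play_rows(
  commands=[
    {"ax":0.032,"ay":-0.0085,"az":-0.062,"x":0,"y":0,"z":0,"gripper":1},
  ],
)

```text
clock: 32.38
tcp_pos: [533.3, 104.8, 118.3]
tcp_rot: [179.8, 28.2, 164.8]
force: [-5.4, -2.8, 11.3]
opening: 0.086
```

```bash
python3 mv.py b,90,10|tail -1
```

```text
theta now 89.7 tilt err 0.17 clock 32.38 open 0.086 j [ 21.  39. -67. 128.  86.  56. -28.] F [ 1.3 -4.1 12.1] M [-0.88  0.09  0.84]
```

Emit:
play_rows(
  commands=[
    {"ax":0,"ay":0,"az":0,"x":0,"y":0,"z":0,"gripper":-0.3},
    {"ax":0,"ay":0,"az":0,"x":0,"y":0,"z":0,"gripper":-0.3},
    {"ax":0,"ay":0,"az":0,"x":-4,"y":1,"z":8,"gripper":-0.3},
    {"ax":0,"ay":0,"az":0,"x":-10,"y":2,"z":19,"gripper":-0.3},
    {"ax":0,"ay":0,"az":0,"x":-12,"y":3,"z":23,"gripper":-0.3},
    {"ax":0,"ay":0,"az":0,"x":-25,"y":0,"z":15,"gripper":-0.3},
    {"ax":0,"ay":0,"az":0,"x":-25,"y":0,"z":15,"gripper":-0.3},
    {"ax":0,"ay":0,"az":0,"x":-20,"y":0,"z":10,"gripper":-0.3},
    {"ax":0,"ay":0,"az":0,"x":0,"y":0,"z":0,"gripper":-0.3},
    {"ax":0,"ay":0,"az":0,"x":0,"y":0,"z":0,"gripper":-0.3},
  ],
)

```text
clock: 33.22
tcp_pos: [437.0, 110.6, 208.7]
tcp_rot: [180.0, 28.2, 165.1]
force: [0.7, -0.6, 0.2]
opening: 0.65
```

```bash
python3 - <<'E'
from station import cams,monitor
import cv2
for n in("side","top"):
    im=cams.capture(n); cv2.imwrite(f"pics/{n}14.png",im); cv2.imwrite(f"pics/{n}14b.png",cv2.resize(im,(800,600),interpolation=cv2.INTER_CUBIC))
    cv2.imwrite(f"pics/{n}14c.png",cv2.resize(im[110:250,180:340],(685,600),interpolation=cv2.INTER_CUBIC))
s=monitor.read_state();print(s['force'],s['clock'],s['joint_positions'].round(0))
from fit3 import *
z=np.load('g.npz')
for t in ('0','14'):
    pt=patches(load(t))
    for cs in (("side",),("top",),("side","top")): print(t,cs,[tuple(np.round(scan(pt,i,z['g'],z['d'],cs)[:2],1)) for i in range(4)])
E
```

```text
[-0.02314055  0.41975213  0.63875812] 33.3167 [ 31.  20. -82. 134.  65.  51. -20.]
0 ('side',) [(np.float64(4.0), np.float64(3.0)), (np.float64(102.0), np.float64(2.2)), (np.float64(140.0), np.float64(2.1)), (np.float64(64.0), np.float64(7.7))]
0 ('top',) [(np.float64(0.0), np.float64(2.0)), (np.float64(102.0), np.float64(2.2)), (np.float64(140.0), np.float64(6.4)), (np.float64(62.0), np.float64(2.7))]
0 ('side', 'top') [(np.float64(0.0), np.float64(5.2)), (np.float64(102.0), np.float64(4.4)), (np.float64(140.0), np.float64(8.6)), (np.float64(62.0), np.float64(10.7))]
14 ('side',) [(np.float64(102.0), np.float64(2.2)), (np.float64(8.0), np.float64(2.5)), (np.float64(52.0), np.float64(5.1)), (np.float64(156.0), np.float64(6.1))]
14 ('top',) [(np.float64(102.0), np.float64(2.1)), (np.float64(4.0), np.float64(1.8)), (np.float64(50.0), np.float64(5.6)), (np.float64(158.0), np.float64(2.0))]
14 ('side', 'top') [(np.float64(102.0), np.float64(4.3)), (np.float64(6.0), np.float64(4.4)), (np.float64(50.0), np.float64(11.0)), (np.float64(156.0), np.float64(8.2))]
```

View pics/side14c.png

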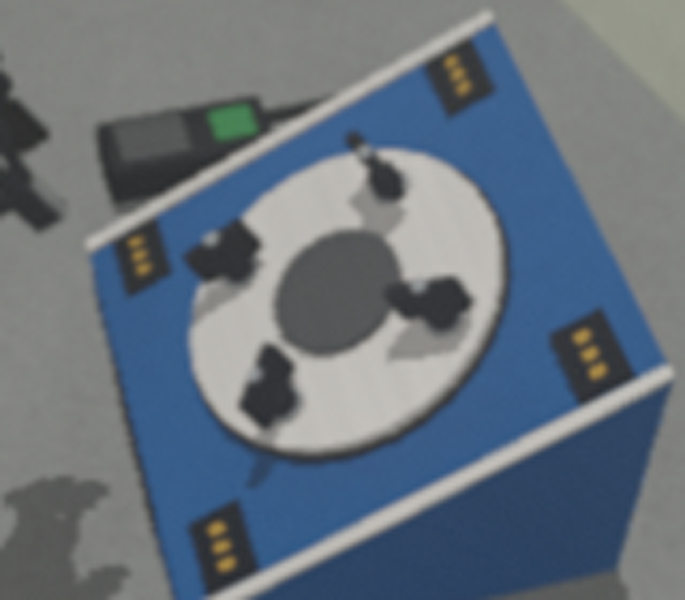

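View pics/top14b.png

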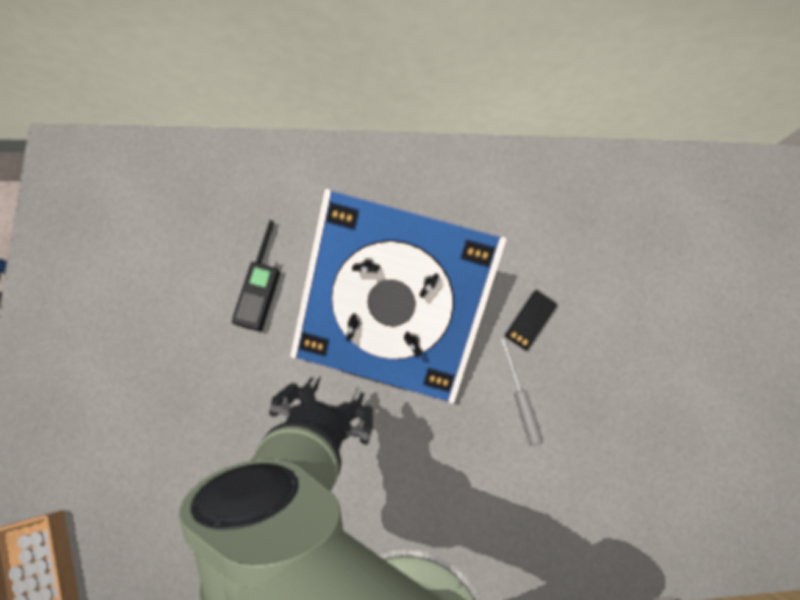

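```bash
python3 -c "
from station import env
print(env.hand_in())"
```

```text
the job is handed in; nothing more can be done
None
```

The cover is tightened: all four wing screws got an eighth-turn first pass and were then turned to their hard stops. The job was handed in at about 33 s on the robot's clock, with the gripper open and clear.

- **First pass:** I turned the screws in the order b, d, c, a (one opposite pair, then the other). Each turned about 45° by the tool angle; b came out nearest 46°. Screw b needed a second grip partway through because the last joint was near its limit, but its two turns together make that figure.
- **Second pass:** I turned them in the order c, a, d, b. At each stop the torque about the screw rose from about 0.12 N m to 0.84–0.95 N m before I let go.
- **Total turns:** The final pictures show a at about 80°, b 96°, c 90° and d 86° from their starting angles. That agrees with the tool angles within about 2°, and fits the stated stop range once each screw's loose starting angle (0 to 0.25 rad) is added.
- **Limits:** Forces in the readings after each move stayed at or below about 15 N. No joint passed its range, though joint 3 ended close to its limit (−82° against −85.7°).
- **Bystanders:** In the final pictures the radio, battery pack and screwdriver lie where they started.

No check failed. One move call was refused as invalid at the start, before anything had moved, because some rows left out values.

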